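Put the dry slicer inserts away in the bin and shut its lid

ROBOT

A 7-joint arm with a two-finger parallel gripper is mounted at the origin on the work surface. World frame = base frame: x ahead of the robot, y to its left, z up, the work surface at z = 0. Lengths are in m, angles in rad, forces in N, time in s.
With the tool pointing down it reaches from about 0.4 to 0.85 m from the base axis. Payload 10.4 kg.
Tool frame: the origin (TCP) lies at the very end of the fingers, on their centre line; the grasp point (between the pads) lies 19 mm behind it; z points along the fingers, y is the line along which they close (so a half turn about z gives the same grasp; the last joint's range is limited). The gripper opens to 85 mm and grips with 20 to 120 N. Pads are 22 mm wide; open, the fingers measure 114 mm over their backs; the gripper's body (76 mm by 85 mm) begins 54 mm behind the grasp point. The pads swing forward as they close: fully open they stand 13 mm farther back than shut.
Start: joints at [1.308, 0.332, -0.065, 1.46, 0.022, 1.35, -0.088], TCP at [0.148, -0.607, 0.195] pointing down, gripper open.
Joint ranges: [-2.6, 2.6], [-0.5, 2.12], [-1.47, 1.34], [0.16, 2.42], [-1.27, 4.41], [0.06, 2.06], [-2.6, 2.6]. Speed limits (rad/s): [2.22, 2.22, 2.79, 2.79, 3.14, 3.14, 3.14].

INTERFACE

Orientations are given as a unit quaternion [x, y, z, w].
In Python, from workcell import * gives the robot as it stands. The module is installed in compiled form; this text tells all that it offers.
- The arm moves only by the tool carry_out, never from a script. Its argument "motion" is a list of rows, each an object with "xyz": the shift along the tool's x, y, z in m, a list of three; "angular": the turn, a rotation vector about the tool's x, y, z in degrees, a list of three. A call has 1 to 12 rows; each row is the pose to reach, as a shift and turn from the pose commanded when the call began, along the tool's axes at that moment; what a row does not reach only later rows make up. A row lasts 1/10 s, in which the tool goes at most 50 mm and 8.59 degrees, less where a joint would pass 70% of its speed; a pose out of reach is approached as far as the arm can. A call with a gripper value outside its range is refused whole. "hand" is the opening, from 0 (shut) to 1 (fully open), set as the call begins (left out, the last holds). The fingers move at their own pace and stop on an object; "grip_force" is the grip in N (left out, the last holds). Time passes only in rows, so rows that repeat a pose let the fingers close. It gives the time, the measured TCP pose, the force, the opening and the grip force at its end, in the units of the state.
- get_obs(): the state, without advancing time (a new reading comes with each control period).
- camera(name): name is "scene" or "top" or "wrist"; returns a dict with "img" (480x640x3 uint8, red, green, blue), "fx", "fy", "cx", "cy" (pixels), "extrinsics" (4x4, takes a point from camera to world coordinates). Camera axes: x right, y up, looking along -z (the intrinsics and any distortion apply to the point x, -y, -z); pixel columns grow to the right and rows downward; lengths in m; the calibration is good to about 2 mm. A picture is of the moment at which its call begins. There is no depth.
- hand_in(): hands the job in; it is judged then, once.
The state is a dict: "clock": time; "joint_pos": joint angles; "joint_velocities": joint speeds; "tau": joint torques, N m; "position": TCP position; "ee_rot": TCP orientation; "ft_force": force on the tool from outside, world axes, zero at the start; "torque": the same for the moment, N m; "grip_width": opening from 0.0 (shut) to 1.0 (fully open); "grasp_force": force on a finger pad.
Only numpy, scipy, OpenCV 4.12 (cv2) and the standard library are available. Lean on these libraries where they do the work, as an engineer would, in place of code of your own. Each camera call takes 0.05 s, during which the arm holds its last target. There are 200 camera calls.

TASK

Swing the half-open lid of the grey bin right up. The slicer inserts standing in the slotted rack are dry: then slide each one up out of its slot by its top edge and put them all away in the bin, however many there are. Finally lower the bin's lid gently until it is fully shut, leaving the other things on the shelf standing.

Things in the scene. Friction and masses are not known exactly. Their poses are not given: they have to be found in the camera images.
- insert1: one of up to five alike slicer inserts: a stiff flat plate, white plastic frame with a steel face, 66 mm wide (its x), 8 mm thick (its y), 100 mm tall (its z), about 0.11 kg. Origin at the plate's centre. At the start it stands upright (z up) in a slot of the rack, its lower edge on the rack's floor. May be absent
- insert2: one of up to five alike slicer inserts: a stiff flat plate, white plastic frame with a steel face, 66 mm wide (its x), 8 mm thick (its y), 100 mm tall (its z), about 0.11 kg. Origin at the plate's centre. At the start it stands upright (z up) in a slot of the rack, its lower edge on the rack's floor. May be absent
- insert3: one of up to five alike slicer inserts: a stiff flat plate, white plastic frame with a steel face, 66 mm wide (its x), 8 mm thick (its y), 100 mm tall (its z), about 0.11 kg. Origin at the plate's centre. At the start it stands upright (z up) in a slot of the rack, its lower edge on the rack's floor. May be absent
- insert4: one of up to five alike slicer inserts: a stiff flat plate, white plastic frame with a steel face, 66 mm wide (its x), 8 mm thick (its y), 100 mm tall (its z), about 0.11 kg. Origin at the plate's centre. At the start it stands upright (z up) in a slot of the rack, its lower edge on the rack's floor. May be absent
- insert5: one of up to five alike slicer inserts: a stiff flat plate, white plastic frame with a steel face, 66 mm wide (its x), 8 mm thick (its y), 100 mm tall (its z), about 0.11 kg. Origin at the plate's centre. At the start it stands upright (z up) in a slot of the rack, its lower edge on the rack's floor. May be absent
- rack: fixed aluminium slotted rack on the shelf, 85 mm (its x) by 232 mm (its y), 48 mm high. Five slots at y = -96, -48, 0, 48, 96 mm, each 12 mm wide (y), 73 mm long (x), between thin fins 48 mm high; a plate stands in a slot with its faces towards +-y, its bottom edge 6 mm above the underside, sticking out 58 mm above the fins. Origin: centre of the underside, z up
- bin: loose grey open-topped plastic bin, outside 170 mm (its x) by 220 mm (its y), 130 mm high, walls and floor 5 mm, about 1.1 kg. Origin: centre of the underside, z up. Its lid is hinged along the rim on the +x side (away from the robot)
- lid_hinge (a point): middle of the lid's hinge line, which runs along the bin's y
- lid (a joint): angle of the bin's lid: 0 shut flat on the rim, 1.57 straight up; at the start it is about half open, 0.5 to 0.85; stops at 1.9. The hinge is stiff by friction: the lid stays where it is left, and 2 to 4 N at its free edge move it. The lid, a flat plate 6 mm thick, covers the whole rim (170 mm from hinge to free edge)
- lid_handle (a point): tip of a small knob on the lid's outer face, on its middle line 140 mm from the hinge; the knob stands 35 mm out of the face (up when shut, away from the robot when open)
- shelf: fixed white resin shelf, 420 mm by 1240 mm, on which everything stands; its top is 30 mm above the work surface. Origin on the work surface under its middle
- cup: yellow plastic measuring cup with a handle, 72 mm across, 70 mm high; leave it standing. Origin: centre of its underside
- pump: closed pump dispenser, 62 mm square, 125 mm high; leave it standing. Origin: centre of its underside
- tumbler: drinking glass, 70 mm across, 110 mm high; leave it standing. Origin: centre of its underside
- jar: white lidded jar, 68 mm across, 90 mm high; leave it standing. Origin: centre of its underside
- dish: stainless steel soap dish, 85 by 120 mm, 20 mm high; leave it lying the right way up. Origin: centre of its underside
Things that resemble listed ones, but are neither listed nor needed, are in the scene too. Leave any orange, pink or yellow look-alike of the insert5 alone.

How it is judged:
By the outcome, as a careful person would: the job done as asked, in the order asked, and still so for the second after the job is handed in, with the robot touching nothing.
Of insert1, insert2, insert3, insert4, insert5 only 3 to 5 are there at a start; the rules pass over those that are not, and their reading is None.
At some moment in a run one of bin may be knocked a few centimetres aside while the robot is not near it.
Once in a run the grip may slacken for a moment while it holds something.
It also fails if it takes over 210 s, if anything falls off the work surface, if the arm or the gripper's body presses on something with over 40 N, if the wrist force passes 120 N, or if a joint passes its speed limit or range.

## Working session

There is one attempt and no reset: what is moved stays moved. The work goes in short steps, Python scripts to look and compute and a tool call to move; the robot and the scene stay as the last step left them, time stands still between calls to the robot, and variables do not carry over. Pictures are saved under pics/ and viewed, at most 14 in all, crops included, and the job is handed in when it is done.

Besides the shell and the picture viewer there is one more tool, called after "Request:" as name([rows], argument=value, ...), one row to a line, values as JSON. carry_out: Moves the arm, as the interface text tells. Its arguments: {"type":"object","properties":{"motion":{"type":"array"},"hand":{"type":"number"},"grip_force":{"type":"number"}},"required":["motion"]}

```bash
mkdir -p pics; python3 - <<'E'
from workcell import *
import cv2,json
o=get_obs(); print({k:(v if not hasattr(v,'tolist') else v.tolist()) for k,v in o.items()})
for n in ["scene","top"]:
    c=camera(n); cv2.imwrite(f"pics/{n}0.png",c["img"][:,:,::-1]); print(n,c["fx"],c["fy"],c["cx"],c["cy"],c["extrinsics"],[k for k in c])
E
```

```text
{'clock': 0.0, 'joint_pos': [1.3084043655116309, 0.33288886930150013, -0.06469754893395106, 1.4609249675848703, 0.02160621595765696, 1.3498932140828686, -0.08851895003451643], 'joint_velocities': [-0.0008501086660387861, -0.0010440373386095853, 0.0008113646327688881, 0.00017814410053664637, 0.001479739022437977, -0.0008658115359094416, -0.0008999251153217259], 'tau': [0.002095550880767405, -62.54446506500244, 0.05051237647421658, -39.16000485420227, 0.016319595160894096, 0.009999037720263004, 4.6548532282031374e-05], 'position': [0.1483280258352584, -0.606714133017778, 0.19451315222443255], 'ee_rot': [0.9928207886661524, 0.11960927400428252, -0.00012025991543194858, -0.0006990722710889841], 'ft_force': [0.1903514915046492, -0.05383157781442325, 0.35712388975971127], 'torque': [0.028977739207687397, 0.0012056382391048132, -0.05632535726126877], 'grasp_force': 0.0, 'grip_width': 0.9956197621738769}
scene 533.4481945571887 533.4481945571887 320.51206614785576 243.74656035126097 [[-0.81822383 -0.38073572  0.43075524  1.08100468]
 [ 0.57476692 -0.55786275  0.59869202  0.78717977]
 [ 0.01235887  0.73744794  0.67529089  1.03769667]
 [ 0.          0.          0.          1.        ]] ['img', 'fx', 'fy', 'cx', 'cy', 'extrinsics']
top 446.6668376435153 446.6668376435153 316.7675020352006 247.42771717546668 [[ 0.02073549  0.99824567 -0.05545835  0.42437889]
 [-0.99953875  0.02192954  0.02100924  0.0097559 ]
 [ 0.02218856  0.05499714  0.99823994  1.40749539]
 [ 0.          0.          0.          1.        ]] ['img', 'fx', 'fy', 'cx', 'cy', 'extrinsics']
```

View pics/scene0.png

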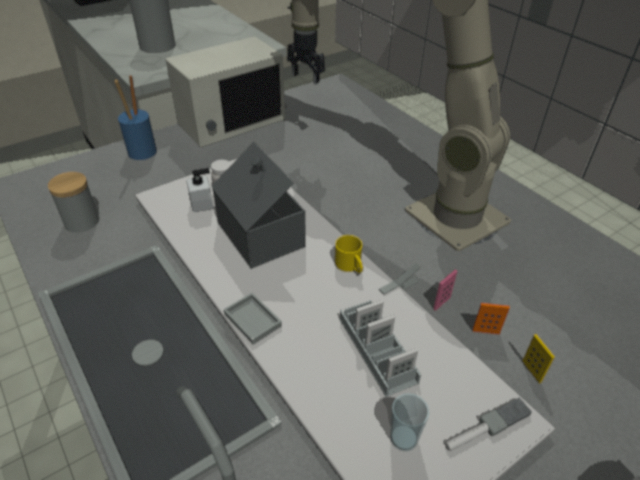

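View pics/top0.png

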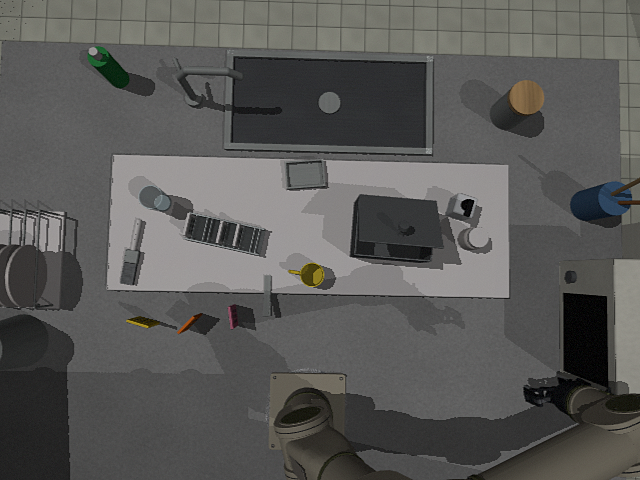

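Scene: three inserts are in the rack around (385,340), with the bin at (260,215) and its lid half open. Top: rack at (226,234), bin at (397,228), cup at (312,275). Next I'll zoom in.

```bash
cat > h.py <<'E'
from workcell import *
import cv2, numpy as np
from scipy.spatial.transform import Rotation as R
def ray(c,u,v):
    E=np.array(c["extrinsics"]); d=np.array([(u-c["cx"])/c["fx"],-(v-c["cy"])/c["fy"],-1.])
    return E[:3,3],E[:3,:3]@(d/np.linalg.norm(d))
def onz(c,u,v,z):
    o,d=ray(c,u,v); return o+d*(z-o[2])/d[2]
def tri(*cuv):
    A=np.zeros((3,3));b=np.zeros(3)
    for c,u,v in cuv:
        o,d=ray(c,u,v);P=np.eye(3)-np.outer(d,d);A+=P;b+=P@o
    p=np.linalg.solve(A,b); return p,[round(float(np.linalg.norm(np.cross(p-ray(*q)[0],ray(*q)[1]))),4) for q in cuv]
def proj(c,p):
    E=np.array(c["extrinsics"]);q=E[:3,:3].T@(np.array(p)-E[:3,3])
    return c["cx"]-c["fx"]*q[0]/q[2], c["cy"]+c["fy"]*q[1]/q[2]
def crop(c,x0,y0,w,h,s): return cv2.resize(np.ascontiguousarray(c["img"][y0:y0+h,x0:x0+w,::-1]),None,fx=s,fy=s,interpolation=cv2.INTER_CUBIC)
def tool(dw):  # world shift -> tool axes now
    return R.from_quat(get_obs()["ee_rot"]).inv().apply(dw)
E
python3 - <<'E'
from h import *
t=camera("top");s=camera("scene")
a=np.hstack([crop(t,170,190,100,75,4),crop(t,340,180,100,75,4)])
b=np.hstack([crop(s,330,290,100,75,4),crop(s,210,130,100,75,4)[:, :]])
cv2.imwrite("pics/c1.png",np.vstack([a,b]))
E
```

```text
(no output)
```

View pics/c1.png

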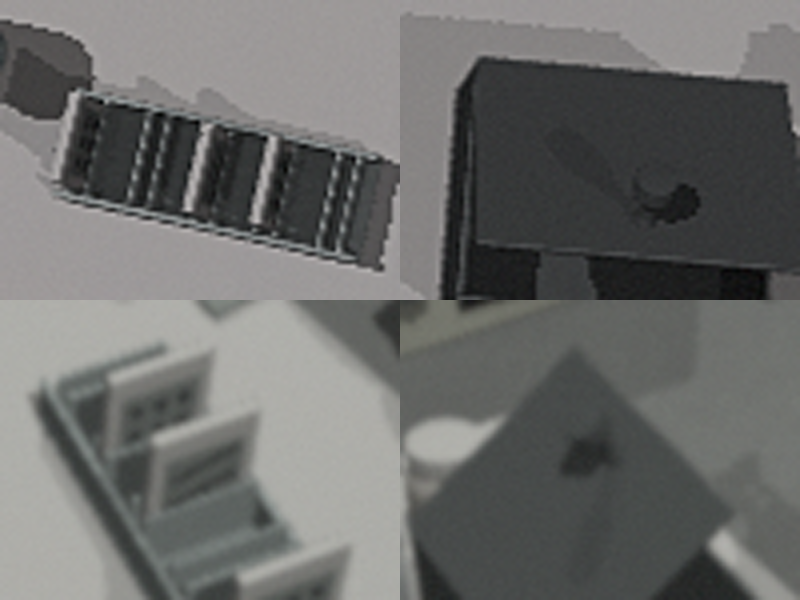

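Three inserts: the leftmost slot (+y), the middle slot, and the next one toward −y. I'll triangulate the lid and rack corners.

```bash
python3 - <<'E'
from h import *
np.set_printoptions(precision=3,suppress=True)
t=camera("top");s=camera("scene")
T={"h+":(360,194.5),"h-":(437.5,201.2),"f+":(358.8,240.8),"f-":(441,248)}
# refine corners in both by fitting: dark lid polygons
S={"h-":(216,188),"f-":(253.8,141.5),"f+":(292,183.5),"h+":(247,229)}
for k in T:
    print(k,tri((t,*T[k]),(s,*S[k])))
cv2.imwrite("pics/s1.png",crop(s,190,130,130,150,4))
for n,p in {"hplus lo":(187.5,213),"rackNW":(187,213),"rackSW":(183,236.5),"rackNE":(269.5,229.5),"rackSE":(265.5,257)}.items(): print(n,onz(t,*p,.078))
for p in [(312,276)]: print("cup",onz(t,*p,.1))
print("pump",onz(t,463,206,.13),"jar",onz(t,474,239,.12),"dish",onz(t,305,174,.04),"tumb",onz(t,152,196,.14))
E
```

```text
h+ (array([ 0.645, -0.135,  0.165]), [0.0004, 0.0004])
h- (array([ 0.628, -0.354,  0.152]), [0.0067, 0.0067])
f+ (array([ 0.511, -0.125,  0.255]), [0.0033, 0.0033])
f- (array([ 0.496, -0.338,  0.261]), [0.0034, 0.0034])
hplus lo [0.592 0.369 0.078]
rackNW [0.592 0.37  0.078]
rackSW [0.522 0.379 0.078]
rackNE [0.549 0.124 0.078]
rackSE [0.466 0.133 0.078]
cup [ 0.413 -0.006  0.1  ]
pump [ 0.625 -0.439  0.13 ] jar [ 0.531 -0.475  0.12 ] dish [0.727 0.022 0.04 ] tumb [0.631 0.454 0.14 ]
```

View pics/s1.png

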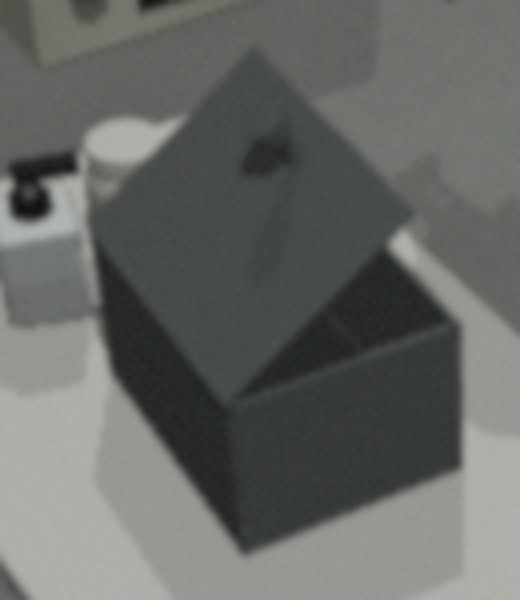

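Jar and pump stand left of the bin. The bin's corner at the hinge (+y) is at crop (232,403) and the free corner at (412,215), so the lid angle is about 0.62 rad and yaw about −0.07. I'll grip the lid's free edge off the knob and swing it along its arc.

```bash
cat >> h.py <<'E'
def plan(p,Rt):
    o=get_obs();R0=R.from_quat(o["ee_rot"])
    d=R0.inv().apply(np.array(p)-o["position"]);w=(R0.inv()*Rt).as_rotvec(degrees=True)
    print("xyz",np.round(d,4).tolist(),"ang",np.round(w,2).tolist(),"rows",int(np.ceil(max(np.linalg.norm(d)/.05,np.linalg.norm(w)/8.59))))
HM=np.array([.637,-.245,.160]);YAW=-.07
def lidpose(th,r,yb,yaw=None,hm=None,off=0.):  # tool along lid, TCP at r from hinge, yb along bin y
    yaw=YAW if yaw is None else yaw; hm=HM if hm is None else hm
    xb=np.array([np.cos(yaw),np.sin(yaw),0]);ybv=np.array([-np.sin(yaw),np.cos(yaw),0]);k=np.array([0,0,1.])
    d=xb*np.cos(th)-k*np.sin(th); n=xb*np.sin(th)+k*np.cos(th)
    z=d;y=n;x=np.cross(y,z)
    return hm-d*r+ybv*yb+n*off, R.from_matrix(np.stack([x,y,z],1))
E
python3 - <<'E'
from h import *
np.set_printoptions(precision=3,suppress=True)
t=camera("top");s=camera("scene")
T={"h+":(360,194.5),"h-":(437.5,201.2),"f+":(358.8,240.8),"f-":(441,248)}
S={"h-":(212.5,185.5),"f-":(253.5,141.5),"f+":(293,183.5),"h+":(248,230.7)}
for k in T: print(k,tri((t,*T[k]),(s,*S[k])))
p,Rt=lidpose(.62,.23,.05); print(p); plan(p,Rt)
E
```

```text
h+ (array([ 0.644, -0.134,  0.16 ]), [0.002, 0.002])
h- (array([ 0.631, -0.355,  0.16 ]), [0.0014, 0.0014])
f+ (array([ 0.51 , -0.124,  0.255]), [0.002, 0.002])
f- (array([ 0.497, -0.338,  0.261]), [0.0038, 0.0038])
[ 0.454 -0.182  0.294]
xyz [0.3975, -0.3404, -0.0984] ang [-46.86, 34.2, -66.44] rows 11
```

Request:
carry_out([
  {"xyz":[0,0,-0.05],"angular":[0,0,0]},
  {"xyz":[0,0,-0.1],"angular":[0,0,0]},
  {"xyz":[0,0,-0.15],"angular":[0,0,0]},
  {"xyz":[0,0,-0.2],"angular":[0,0,0]},
], hand=0.4)

```text
clock: 0.8
position: [0.1483, -0.6067, 0.3977]
ee_rot: [0.993, 0.12, 0.0, 0.0]
ft_force: [0.0, -1.4, -0.5]
grip_width: 0.403
grasp_force: 0.0
```

```bash
sed -i 's/HM=.*/HM=np.array([.6375,-.2445,.160]);YAW=-.06/' h.py; python3 - <<'E'
from h import *
plan(*lidpose(.63,.25,.05,off=.003))
E
```

```text
xyz [0.3847, -0.3426, 0.0877] ang [-46.21, 34.13, -67.07] rows 11
```

Request:
carry_out([
  {"xyz":[0.1,-0.1,0],"angular":[0,0,0]},
  {"xyz":[0.2,-0.2,0],"angular":[0,0,0]},
  {"xyz":[0.3847,-0.3426,0.03],"angular":[-46.2,34.1,-67.1]},
  {"xyz":[0.3847,-0.3426,0.03],"angular":[-46.2,34.1,-67.1]},
  {"xyz":[0.3847,-0.3426,0.03],"angular":[-46.2,34.1,-67.1]},
  {"xyz":[0.3847,-0.3426,0.03],"angular":[-46.2,34.1,-67.1]},
  {"xyz":[0.3847,-0.3426,0.03],"angular":[-46.2,34.1,-67.1]},
  {"xyz":[0.3847,-0.3426,0.03],"angular":[-46.2,34.1,-67.1]},
  {"xyz":[0.3847,-0.3426,0.03],"angular":[-46.2,34.1,-67.1]},
  {"xyz":[0.3847,-0.3426,0.03],"angular":[-46.2,34.1,-67.1]},
  {"xyz":[0.3847,-0.3426,0.0877],"angular":[-46.2,34.1,-67.1]},
  {"xyz":[0.3847,-0.3426,0.0877],"angular":[-46.2,34.1,-67.1]},
])

```text
clock: 2.0
position: [0.4613, -0.2115, 0.3172]
ee_rot: [0.763, 0.537, 0.263, 0.245]
ft_force: [2.7, 5.0, 1.0]
grip_width: 0.399
grasp_force: 0.0
```

```bash
python3 - <<'E'
from h import *
o=get_obs();print(np.round(o["joint_pos"],2))
p,Rt=lidpose(.63,.25,.05,off=.003); print(p); plan(p,Rt); plan(*lidpose(.63,.147,.05,off=.003))
E
```

```text
[ 0.99 -0.5  -0.31  2.17 -0.66  0.88  0.61]
[ 0.44061908 -0.18258281  0.30971027]
xyz [0.0204, -0.028, -0.0108] ang [-11.37, 4.54, -14.82] rows 3
xyz [0.0311, -0.0089, 0.0898] ang [-11.37, 4.54, -14.82] rows 3
```

Request:
carry_out([
  {"xyz":[0.02,-0.028,-0.011],"angular":[-11.4,4.5,-14.8]},
  {"xyz":[0.02,-0.028,-0.011],"angular":[-11.4,4.5,-14.8]},
  {"xyz":[0.02,-0.028,-0.011],"angular":[-11.4,4.5,-14.8]},
  {"xyz":[0.02,-0.028,-0.011],"angular":[-11.4,4.5,-14.8]},
  {"xyz":[0.02,-0.028,-0.011],"angular":[-11.4,4.5,-14.8]},
])

```text
clock: 2.5
position: [0.4595, -0.2121, 0.2847]
ee_rot: [0.693, 0.581, 0.311, 0.291]
ft_force: [-2.5, -1.7, 1.1]
grip_width: 0.399
grasp_force: 0.0
```

```bash
python3 - <<'E'
from h import *
o=get_obs();print(np.round(o["joint_pos"],2),R.from_quat(o["ee_rot"]).as_matrix().round(2))
plan(*lidpose(.63,.25,.05,off=.003)); plan(*lidpose(.63,.147,.05,off=.003))
E
```

```text
[ 0.91 -0.5  -0.16  2.33 -0.91  0.77  1.07] [[ 0.13  0.62  0.77]
 [ 0.99 -0.15 -0.04]
 [ 0.09  0.77 -0.64]]
xyz [0.029, 0.0027, -0.0317] ang [-3.48, -0.08, -6.74] rows 1
xyz [0.0292, 0.009, 0.0711] ang [-3.48, -0.08, -6.74] rows 2
```

Request:
carry_out([
  {"xyz":[0.029,0.008,0.005],"angular":[-3.5,0,-6.7]},
  {"xyz":[0.029,0.008,0.005],"angular":[-3.5,0,-6.7]},
  {"xyz":[0.029,0.008,0.01],"angular":[-3.5,0,-6.7]},
  {"xyz":[0.029,0.008,0.02],"angular":[-3.5,0,-6.7]},
])

```text
clock: 2.9
position: [0.4917, -0.1815, 0.2817]
ee_rot: [0.643, 0.615, 0.319, 0.326]
ft_force: [-0.1, -0.4, -0.0]
grip_width: 0.4
grasp_force: 0.0
```

```bash
python3 - <<'E'
from h import *
o=get_obs();print(np.round(o["joint_pos"],2))
plan(*lidpose(.63,.147,.05,off=.003))
s=camera("scene"); w=camera("wrist")
a=crop(s,190,100,130,120,4)[:480,:520]; b=cv2.resize(w["img"][:,:,::-1],(270,200)); im=np.zeros((480,790,3),np.uint8); im[:,:520]=a; im[:200,520:]=b; cv2.imwrite("pics/s2.png",im)
E
```

```text
[ 0.85 -0.5  -0.21  2.38 -1.05  0.66  1.25]
xyz [-0.0051, -0.0076, 0.0452] ang [0.31, -1.23, 0.24] rows 1
```

View pics/s2.png

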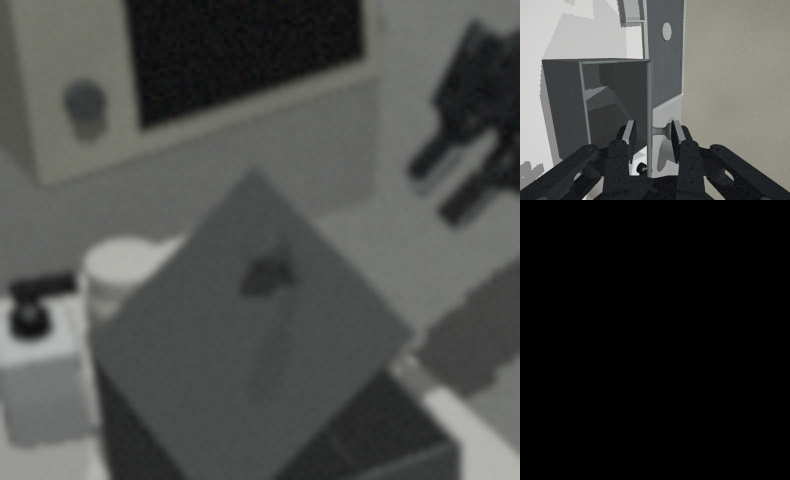

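```bash
python3 - <<'E'
from h import *
o=get_obs();s=camera("scene");t=camera("top");w=camera("wrist")
Rm=R.from_quat(o["ee_rot"]).as_matrix()
f=lambda q:tuple(round(x,1) for x in q)
p=o["position"];print(p)
for n,q in {"tcp":p,"tcp+lid":p+Rm[:,2]*.045,"f+":[.51,-.124,.255],"f-":[.497,-.338,.261],"mid+5":lidpose(.63,.17,.05,off=.003)[0]}.items(): u=proj(s,q); print(n,"scene",f(u),"crop",f(((u[0]-190)*4,(u[1]-100)*4)),"wrist",f(proj(w,q)),"top",f(proj(t,q)))
im=np.hstack([crop(t,330,170,130,110,3),cv2.resize(w["img"][:,:,::-1],(400,330))]);cv2.imwrite("pics/s3.png",im)
E
```

```text
[ 0.49106767 -0.18189602  0.28044951]
tcp scene (np.float64(287.4), np.float64(161.8)) crop (np.float64(389.4), np.float64(247.1)) wrist (np.float64(315.2), np.float64(270.0)) top (np.float64(383.0), np.float64(247.3))
tcp+lid scene (np.float64(275.2), np.float64(174.8)) crop (np.float64(340.8), np.float64(299.4)) wrist (np.float64(315.4), np.float64(242.5)) top (np.float64(381.9), np.float64(233.9))
f+ scene (np.float64(293.8), np.float64(183.7)) crop (np.float64(415.1), np.float64(334.9)) wrist (np.float64(293.9), np.float64(148.5)) top (np.float64(359.2), np.float64(240.0))
f- scene (np.float64(254.8), np.float64(141.7)) crop (np.float64(259.4), np.float64(166.9)) wrist (np.float64(305.1), np.float64(470.7)) top (np.float64(441.8), np.float64(246.7))
mid+5 scene (np.float64(281.9), np.float64(168.6)) crop (np.float64(367.6), np.float64(274.4)) wrist (np.float64(304.6), np.float64(262.0)) top (np.float64(383.6), np.float64(242.2))
```

View pics/s3.png

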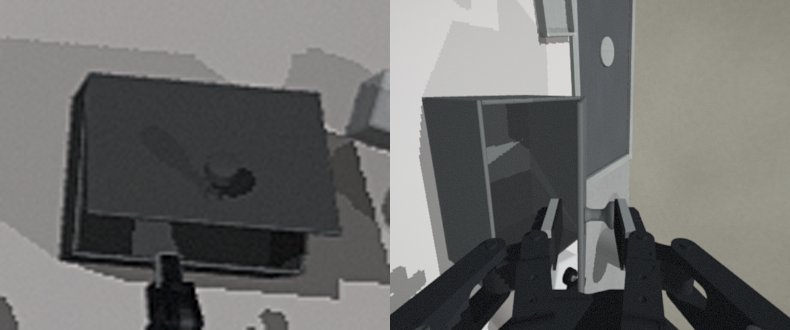

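The top view shows the tip just in front of the lid edge at crop (168,252). The wrist view shows the lid edge-on between the fingers at about (582,230), and the knob clear at (600,213). I'll advance and grip.

Request:
carry_out([
  {"xyz":[0,-0.006,0.01],"angular":[0,-1,0]},
  {"xyz":[0,-0.006,0.03],"angular":[0,-1,0]},
  {"xyz":[0,-0.006,0.042],"angular":[0,-1,0]},
  {"xyz":[0,-0.006,0.042],"angular":[0,-1,0]},
])

```text
clock: 3.55
position: [0.5218, -0.1833, 0.2507]
ee_rot: [0.647, 0.612, 0.313, 0.33]
ft_force: [-0.0, 0.4, 1.7]
grip_width: 0.398
grasp_force: 0.0
```

Request:
carry_out([
  {"xyz":[0,0,0],"angular":[0,0,0]},
  {"xyz":[0,0,0],"angular":[0,0,0]},
  {"xyz":[0,0,0],"angular":[0,0,0]},
  {"xyz":[0,0,0],"angular":[0,0,0]},
  {"xyz":[0,0,0],"angular":[0,0,0]},
  {"xyz":[0,0,0],"angular":[0,0,0]},
], hand=0, grip_force=30)

```text
clock: 4.15
position: [0.5217, -0.1832, 0.2519]
ee_rot: [0.647, 0.612, 0.313, 0.331]
ft_force: [0.3, 0.4, 1.1]
grip_width: -0.001
grasp_force: 0.0
```

```bash
python3 - <<'E'
from h import *
o=get_obs();print(o["position"],np.round(o["joint_pos"],2),o["ft_force"],o["torque"],o["grip_width"])
for th in (.63,.8,.95,1.1,1.25,1.4,1.55):print(th); plan(*lidpose(th,.147,.05,off=.003))
E
```

```text
[ 0.52168472 -0.18318356  0.25190389] [ 0.8  -0.4  -0.25  2.38 -1.14  0.52  1.32] [0.33000714 0.38331209 1.13387892] [ 0.08269808  0.85137475 -0.01402064] -0.0013026761528159793
0.63
xyz [-0.0043, -0.001, 0.0035] ang [0.27, -0.19, 0.16] rows 1
0.8
xyz [-0.0043, 0.0238, 0.0063] ang [10.01, -0.17, 0.18] rows 2
0.95
xyz [-0.0044, 0.045, 0.0121] ang [18.61, -0.16, 0.19] rows 3
1.1
xyz [-0.0045, 0.0652, 0.0211] ang [27.2, -0.15, 0.2] rows 4
1.25
xyz [-0.0046, 0.0837, 0.033] ang [35.79, -0.13, 0.22] rows 5
1.4
xyz [-0.0047, 0.1003, 0.0475] ang [44.39, -0.12, 0.23] rows 6
1.55
xyz [-0.0048, 0.1145, 0.0644] ang [52.98, -0.1, 0.24] rows 7
```

Shut to zero: the lid isn't between the pads. I'll look.

```bash
python3 - <<'E'
from h import *
s=camera("scene");t=camera("top");w=camera("wrist")
im=np.hstack([np.vstack([crop(t,330,170,130,90,3),crop(s,200,110,130,90,3)]),cv2.resize(w["img"][:,:,::-1],(400,540))[:, :]]);cv2.imwrite("pics/s4.png",im)
E
```

```text
(no output)
```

View pics/s4.png

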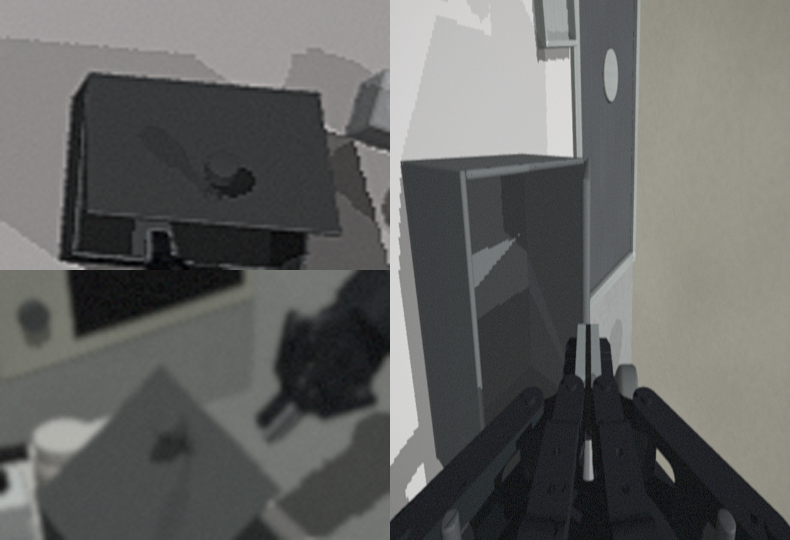

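```bash
python3 - <<'E'
from h import *
s=camera("scene");t=camera("top");w=camera("wrist");o=get_obs()
print(tri((t,383,246),(s,287.3,165.5)),o["position"],proj(s,o["position"]),proj(t,o["position"]),proj(w,o["position"]))
Rm=R.from_quat(o["ee_rot"]);print(Rm.inv().apply(tri((t,383,246),(s,287.3,165.5))[0]-o["position"]))
print(Rm.inv().apply(w["extrinsics"][:3,3]-o["position"]))
im=np.vstack([crop(t,350,220,80,40,8),crop(s,255,140,70,35,8)[:, :]] if 0 else [crop(t,350,220,80,36,8),crop(s,255,140,80,36,8)]);cv2.imwrite("pics/s5.png",im)
E
```

```text
(array([ 0.49344233, -0.18246077,  0.27014113]), [0.0019, 0.0019]) [ 0.52172493 -0.18312899  0.2517319 ] (np.float64(277.2082186909554), np.float64(174.87436083513413)) (np.float64(381.729485433481), np.float64(236.1450015056301)) (np.float64(316.10118117750346), np.float64(271.7091809002016))
[-0.00090661 -0.00163204 -0.03370113]
[ 0.07417778  0.00026107 -0.17914728]
```

View pics/s5.png

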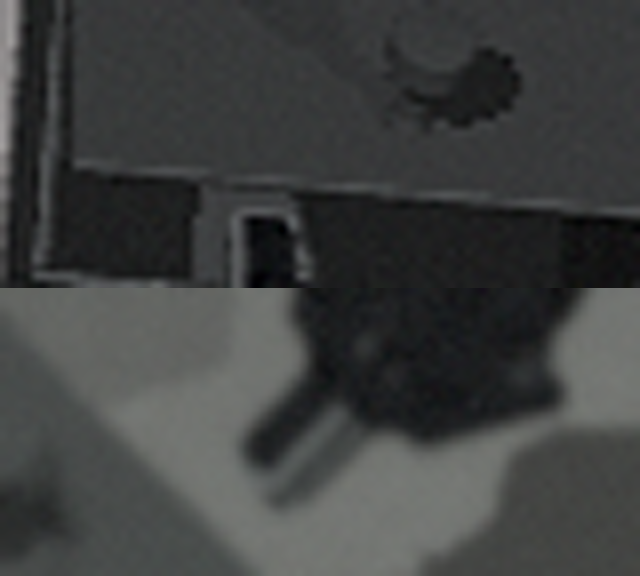

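The two views put the closed fingertips at about (0.493,−0.182,0.270), some 30 mm short of the reported TCP and just in front of the lid edge. I'll reopen, advance that much and grip.

Request:
carry_out([
  {"xyz":[0,0,-0.01],"angular":[0,0,0]},
  {"xyz":[0,0,-0.01],"angular":[0,0,0]},
  {"xyz":[0,0,-0.01],"angular":[0,0,0]},
  {"xyz":[0,0,-0.01],"angular":[0,0,0]},
  {"xyz":[0,0,0.01],"angular":[0,0,0]},
  {"xyz":[0,0,0.02],"angular":[0,0,0]},
  {"xyz":[0,0,0.032],"angular":[0,0,0]},
  {"xyz":[0,0,0.032],"angular":[0,0,0]},
  {"xyz":[0,0,0.032],"angular":[0,0,0]},
], hand=0.4)

```text
clock: 5.35
position: [0.5475, -0.1841, 0.2327]
ee_rot: [0.647, 0.612, 0.313, 0.33]
ft_force: [0.1, -0.2, 1.5]
grip_width: 0.4
grasp_force: 0.0
```

Request:
carry_out([
  {"xyz":[0,0,0],"angular":[0,0,0]},
  {"xyz":[0,0,0],"angular":[0,0,0]},
  {"xyz":[0,0,0],"angular":[0,0,0]},
  {"xyz":[0,0,0],"angular":[0,0,0]},
  {"xyz":[0,0,0],"angular":[0,0,0]},
  {"xyz":[0,0,0],"angular":[0,0,0]},
], hand=0, grip_force=30)

```text
clock: 5.95
position: [0.5474, -0.1848, 0.2334]
ee_rot: [0.647, 0.612, 0.313, 0.331]
ft_force: [-6.2, 1.7, 3.1]
grip_width: 0.06
grasp_force: 33.9
```

```bash
python3 - <<'E'
from h import *
o=get_obs();print(o["position"],np.round(o["joint_pos"],2),o["ft_force"],o["torque"],o["grip_width"])
for th in (.63,.8,.95,1.1,1.25,1.4,1.55):print(th); plan(*lidpose(th,.147-.034,.05,off=.003))
E
```

```text
[ 0.54738125 -0.18476365  0.23337613] [ 0.73 -0.31 -0.24  2.37 -1.21  0.43  1.39] [-6.16819127  1.73029691  3.11566354] [0.30308761 1.02103939 0.18969759] 0.05955272793905828
0.63
xyz [-0.0042, -0.0012, 0.0058] ang [0.29, -0.18, 0.15] rows 1
0.8
xyz [-0.0043, 0.0178, 0.008] ang [10.03, -0.17, 0.16] rows 2
0.95
xyz [-0.0044, 0.0341, 0.0126] ang [18.62, -0.15, 0.18] rows 3
1.1
xyz [-0.0044, 0.0496, 0.0197] ang [27.22, -0.14, 0.19] rows 4
1.25
xyz [-0.0045, 0.0638, 0.0289] ang [35.81, -0.13, 0.2] rows 5
1.4
xyz [-0.0045, 0.0764, 0.0401] ang [44.4, -0.11, 0.21] rows 6
1.55
xyz [-0.0046, 0.0873, 0.0532] ang [53.0, -0.1, 0.22] rows 7
```

Request:
carry_out([
  {"xyz":[0,0.0041,0.0001],"angular":[2,0,0]},
  {"xyz":[0,0.0082,0.0003],"angular":[4,0,0]},
  {"xyz":[0,0.0123,0.0006],"angular":[6,0,0]},
  {"xyz":[0,0.0164,0.0011],"angular":[8,0,0]},
  {"xyz":[0,0.0205,0.0018],"angular":[10,0,0]},
  {"xyz":[0,0.0245,0.0026],"angular":[12,0,0]},
  {"xyz":[0,0.0245,0.0026],"angular":[12,0,0]},
])

```text
clock: 6.65
position: [0.5648, -0.1857, 0.2524]
ee_rot: [0.678, 0.641, 0.247, 0.262]
ft_force: [-1.4, 1.2, 4.2]
grip_width: 0.06
grasp_force: 33.5
```

```bash
cat >m.py <<'E'
from h import *
# lid corner by scene/top: bin outline check
o=get_obs();print(o["position"],np.round(o["joint_pos"],2),o["ft_force"].round(1) if hasattr(o["ft_force"],'round') else o["ft_force"],o["grip_width"])
E
python3 m.py
```

```text
[ 0.56475241 -0.18571924  0.25242654] [ 0.95 -0.25 -0.49  2.13 -0.66  0.62  0.8 ] [-1.4  1.2  4.2] 0.06018468861288536
```

Request:
carry_out([
  {"xyz":[0,0.0072,0.0002],"angular":[3.5,0,0]},
  {"xyz":[0,0.0144,0.0009],"angular":[7,0,0]},
  {"xyz":[0,0.0215,0.002],"angular":[10.5,0,0]},
  {"xyz":[0,0.0285,0.0035],"angular":[14,0,0]},
  {"xyz":[0,0.0355,0.0055],"angular":[17.5,0,0]},
  {"xyz":[0,0.0423,0.0078],"angular":[21,0,0]},
  {"xyz":[0,0.0489,0.0106],"angular":[24.5,0,0]},
  {"xyz":[0,0.0554,0.0138],"angular":[28,0,0]},
  {"xyz":[0,0.0617,0.0174],"angular":[31.5,0,0]},
  {"xyz":[0,0.0677,0.0213],"angular":[35,0,0]},
  {"xyz":[0,0.0735,0.0257],"angular":[38.5,0,0]},
  {"xyz":[0,0.079,0.0303],"angular":[42,0,0]},
])

```text
clock: 7.85
position: [0.6427, -0.19, 0.2812]
ee_rot: [0.726, 0.687, -0.0, -0.0]
ft_force: [-0.7, -1.6, 1.5]
grip_width: 0.069
grasp_force: 17.5
```

```bash
python3 m.py; python3 - <<'E'
from h import *
o=get_obs();z=R.from_quat(o["ee_rot"]).as_matrix()[:,2];print("theta",np.arctan2(-z[2],z[0]),z)
s=camera("scene");t=camera("top")
cv2.imwrite("pics/s6.png",np.hstack([crop(t,340,170,130,110,3),crop(s,190,70,130,180,3)[:330*2-120][:330] if 0 else cv2.resize(crop(s,190,70,130,180,3),(238,330))]))
E
```

```text
[ 0.64265747 -0.19001666  0.28116156] [ 0.66  0.49 -0.69  1.15  0.31  1.6  -0.02] [-0.7 -1.6  1.5] 0.06862958479065297
theta 1.5713004305041605 [-5.04103637e-04  4.49415678e-04 -9.99999772e-01]
```

View pics/s6.png

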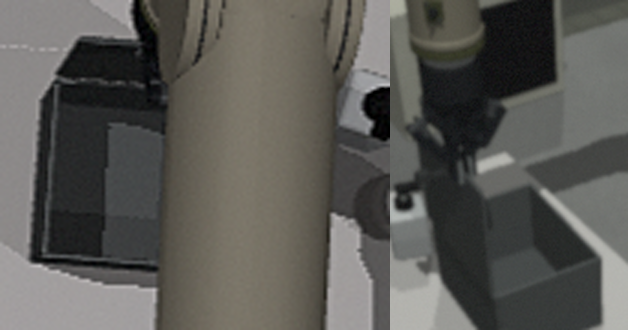

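The lid stands straight up, held at its top edge. I'll release it and lift away.

Request:
carry_out([
  {"xyz":[0,0,0],"angular":[0,0,0]},
  {"xyz":[0,0,0],"angular":[0,0,0]},
  {"xyz":[0,0,0],"angular":[0,0,0]},
  {"xyz":[0,0,0],"angular":[0,0,0]},
  {"xyz":[0,0,-0.03],"angular":[0,0,0]},
  {"xyz":[0,0,-0.08],"angular":[0,0,0]},
  {"xyz":[0,0,-0.13],"angular":[0,0,0]},
  {"xyz":[0,0,-0.15],"angular":[0,0,0]},
], hand=0.35)

```text
clock: 8.75
position: [0.6422, -0.1897, 0.4375]
ee_rot: [0.727, 0.687, 0.003, 0.004]
ft_force: [0.5, -1.1, 0.5]
grip_width: 0.346
grasp_force: 0.0
```

```bash
cat >> h.py <<'E'
def down(h): # tool down, tool y heading h (rad)
    y=np.array([np.cos(h),np.sin(h),0]);z=np.array([0,0,-1.]);return R.from_matrix(np.stack([np.cross(y,z),y,z],1))
E
python3 - <<'E'
from h import *
plan([.52,.25,.40],down(np.radians(79.5)))
E
```

```text
xyz [0.4321, -0.147, 0.0359] ang [0.41, 0.4, -82.71] rows 10
```

Request:
carry_out([
  {"xyz":[0.432,-0.147,0.036],"angular":[0,0,-82.7]},
  {"xyz":[0.432,-0.147,0.036],"angular":[0,0,-82.7]},
  {"xyz":[0.432,-0.147,0.036],"angular":[0,0,-82.7]},
  {"xyz":[0.432,-0.147,0.036],"angular":[0,0,-82.7]},
  {"xyz":[0.432,-0.147,0.036],"angular":[0,0,-82.7]},
  {"xyz":[0.432,-0.147,0.036],"angular":[0,0,-82.7]},
  {"xyz":[0.432,-0.147,0.036],"angular":[0,0,-82.7]},
  {"xyz":[0.432,-0.147,0.036],"angular":[0,0,-82.7]},
  {"xyz":[0.432,-0.147,0.036],"angular":[0,0,-82.7]},
  {"xyz":[0.432,-0.147,0.036],"angular":[0,0,-82.7]},
  {"xyz":[0.432,-0.147,0.036],"angular":[0,0,-82.7]},
  {"xyz":[0.432,-0.147,0.036],"angular":[0,0,-82.7]},
])

```text
clock: 9.95
position: [0.5202, 0.2486, 0.3955]
ee_rot: [0.093, 0.996, -0.0, 0.002]
ft_force: [0.7, -0.1, -0.1]
grip_width: 0.351
grasp_force: 0.0
```

```bash
python3 - <<'E'
from h import *
import pickle
o=get_obs();w=camera("wrist");t=camera("top");print(o["position"],o["ee_rot"],o["joint_pos"].__class__,np.round(o["joint_pos"],2))
pickle.dump(w,open("w1.pkl","wb"))
cv2.imwrite("pics/w1.png",w["img"][:,:,::-1])
E
```

```text
[0.52020198 0.24860112 0.39547973] [ 9.34521034e-02  9.95622370e-01 -2.99343693e-04  1.64664725e-03] <class 'numpy.ndarray'> [ 0.24  0.37 -1.09  1.17  0.33  1.78  0.64]
```

View pics/w1.png

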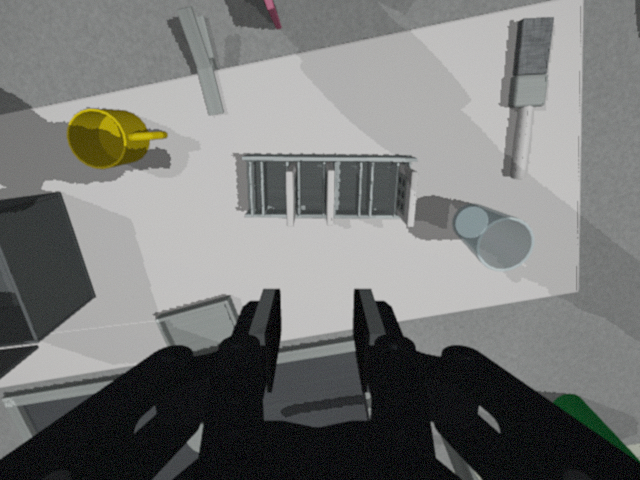

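Wrist view: rack spans (245–415,157–217), with insert top edges at x≈291, 330 and 411 (rows 168–226). Slots 2 and 5 hold nothing. I'll locate the strips, then take a second viewpoint.

```bash
cat > strips.py <<'E'
from h import *
import sys
def strips(w,xs,rows):
    g=cv2.cvtColor(w["img"],cv2.COLOR_RGB2GRAY);out=[]
    for x in xs:
        m=(g[rows[0]:rows[1],x-14:x+15]>165).astype(np.uint8)
        n,l,st,ce=cv2.connectedComponentsWithStats(m)
        k=1+np.argmax(st[1:,4]);out.append((round(ce[k][0]+x-14,1),round(ce[k][1]+rows[0],1),st[k].tolist()))
    return out
E
python3 - <<'E'
from strips import *
import pickle
w=pickle.load(open("w1.pkl","rb"));g=cv2.cvtColor(w["img"],cv2.COLOR_RGB2GRAY)
print(w["fx"],w["extrinsics"].round(3))
print(g[190,275:430:1].tolist())
print(strips(w,[291,330,411],(172,212)))
print(g[150:232,291].tolist())
for u,v in [(245,157),(415,160),(247,217),(330,217)]: print(onz(w,u,v,.078).round(4))
for x in (291,331,411): print(x,onz(w,x,168,.136).round(4),onz(w,x,226,.136).round(4))
o=get_obs();print(proj(w,o["position"]), proj(w,np.array(o["position"])+[0,0,.034]))
E
```

```text
379.3771209228611 [[ 0.186 -0.938 -0.293  0.445]
 [ 0.982  0.178  0.056  0.262]
 [-0.    -0.298  0.955  0.574]
 [ 0.     0.     0.     1.   ]]
[85, 80, 87, 84, 87, 81, 86, 89, 78, 78, 101, 157, 188, 192, 192, 195, 193, 183, 151, 107, 81, 53, 74, 125, 133, 103, 81, 81, 83, 83, 84, 84, 84, 81, 80, 83, 85, 81, 80, 79, 82, 81, 87, 83, 81, 81, 81, 71, 77, 62, 52, 70, 130, 179, 192, 192, 194, 198, 185, 150, 159, 158, 150, 116, 83, 84, 81, 83, 79, 80, 84, 81, 81, 83, 85, 80, 79, 86, 82, 83, 74, 64, 62, 79, 137, 159, 126, 88, 80, 76, 80, 67, 59, 63, 80, 134, 162, 130, 91, 78, 86, 75, 81, 80, 84, 84, 82, 81, 81, 83, 85, 82, 83, 83, 81, 76, 76, 80, 83, 84, 96, 98, 73, 47, 42, 55, 69, 69, 63, 68, 72, 90, 98, 96, 106, 152, 184, 191, 187, 180, 181, 182, 177, 177, 175, 178, 177, 176, 175, 175, 177, 175, 176, 177, 175]
[(np.float64(289.4), np.float64(191.7), [9, 0, 7, 40, 237]), (np.float64(330.5), np.float64(191.6), [12, 0, 7, 40, 240]), (np.float64(417.1), np.float64(188.4), [12, 0, 17, 40, 430])]
[195, 193, 184, 141, 95, 73, 97, 141, 168, 171, 154, 101, 73, 81, 86, 90, 95, 88, 92, 89, 95, 134, 175, 191, 191, 190, 190, 191, 191, 192, 193, 193, 193, 192, 192, 192, 193, 193, 195, 193, 193, 194, 194, 196, 196, 196, 194, 196, 195, 195, 196, 195, 196, 195, 197, 196, 197, 196, 197, 197, 195, 195, 197, 195, 194, 196, 195, 196, 194, 194, 194, 195, 196, 196, 194, 190, 186, 192, 193, 194, 195, 193]
[0.4755 0.162  0.078 ]
[0.5201 0.3765 0.078 ]
[0.5534 0.1454 0.078 ]
[0.5743 0.2554 0.078 ]
291 [0.4939 0.2225 0.136 ] [0.5615 0.2082 0.136 ]
331 [0.5024 0.2675 0.136 ] [0.5704 0.2554 0.136 ]
411 [0.5195 0.3576 0.136 ] [0.5883 0.3497 0.136 ]
(np.float64(317.6647980250513), np.float64(274.87077653775185)) (np.float64(317.8389610396145), np.float64(306.5188363455893))
```

Request:
carry_out([
  {"xyz":[0.0,0.05,0.03],"angular":[0,0,0]},
  {"xyz":[0,0.1,0.06],"angular":[0,0,0]},
  {"xyz":[0,0.1,0.1],"angular":[0,0,0]},
  {"xyz":[0,0.1,0.1],"angular":[0,0,0]},
  {"xyz":[0,0.1,0.1],"angular":[0,0,0]},
])

```text
clock: 10.55
position: [0.539, 0.3463, 0.2955]
ee_rot: [0.093, 0.996, -0.001, 0.001]
ft_force: [0.3, 0.2, 0.8]
grip_width: 0.353
grasp_force: 0.0
```

```bash
python3 - <<'E'
from h import *
import pickle
w=camera("wrist");o=get_obs();pickle.dump(w,open("w2.pkl","wb"));cv2.imwrite("pics/w2.png",w["img"][:,:,::-1])
print(o["position"],proj(w,o["position"]))
E
```

```text
[0.53944483 0.34646979 0.29716618] (np.float64(319.3995610095748), np.float64(275.87611230263354))
```

View pics/w2.png

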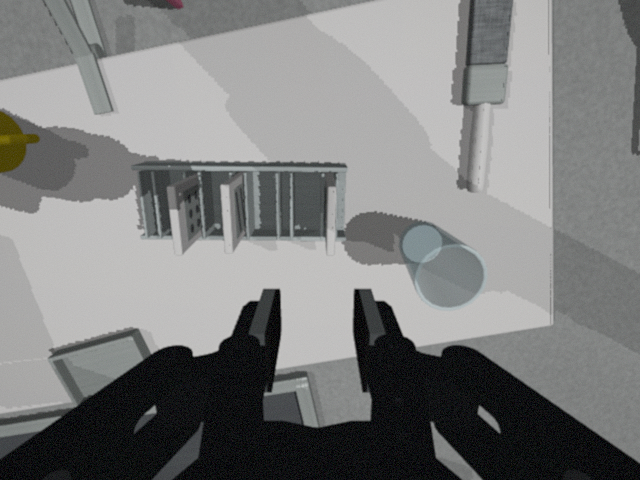

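Second view: insert top edges at x≈178, 227 and 331, rows ~180–255. Triangulating.

```bash
python3 - <<'E'
from h import *
import pickle
np.set_printoptions(precision=4,suppress=True)
w1=pickle.load(open("w1.pkl","rb"));w2=pickle.load(open("w2.pkl","rb"))
def near(w,x0,rows,dirn=None):
    g=cv2.cvtColor(w["img"],cv2.COLOR_RGB2GRAY).astype(float);r=[]
    for v in rows:
        line=g[v,x0-10:x0+11]; on=line>165
        r.append("".join("#" if b else "." for b in on))
    return r
for x in (178,227,331):
    print(x); print("\n".join(f"{v} {q}" for v,q in zip(range(174,262,6),near(w2,x,range(174,262,6)))))
print("w1 411");print("\n".join(near(w1,411,range(162,232,6))))
E
```

```text
178
174 .....................
180 .....................
186 .....................
192 .....................
198 .....................
204 .....................
210 ..#######............
216 ...#######...........
222 ...########..........
228 ....########.........
234 .....#######.........
240 #############........
246 #############........
252 ##############...####
258 #####################
227
174 .....................
180 .....................
186 ....########.........
192 ....########.........
198 .....#######.........
204 .....########........
210 ......####.##........
216 ......########.......
222 ......########.......
228 .......#######.......
234 .......########......
240 ######..#######......
246 ###############.....#
252 #####################
258 #####################
331
174 .....................
180 .....................
186 .....................
192 ........####.##......
198 ........#######......
204 ........#######......
210 ........######.......
216 ........######.......
222 .......#######.......
228 .......####.##.......
234 .......########......
240 ####..########..####.
246 ####..###############
252 #####.###############
258 #####################
w1 411
...........##########
............#########
............#########
...........##########
...........##########
..........###########
.........#######.....
.........#####.......
........######.......
........#####........
###....######........
######...............
```

```bash
python3 - <<'E'
from h import *
import pickle
np.set_printoptions(precision=4,suppress=True)
w1=pickle.load(open("w1.pkl","rb"));w2=pickle.load(open("w2.pkl","rb"))
for n,a,b in (("A",(413,198),(331.5,218)),("B",(330.7,198),(226.6,217)),("C",(289.5,198),(174.3,217))):
    print(n,tri((w1,*a),(w2,*b)),onz(w1,*a,.136),onz(w2,*b,.136))
# fingertip inner corners (w2): gap known
o=get_obs();print(o["position"])
for z in (0,.02,.034,.04): print(z,proj(w2,np.array(o["position"])+[0,0,z]))
s=camera("scene");print(proj(s,o["position"]));t=camera("top")
a=proj(s,o["position"]);u=int(a[0]);v=int(a[1]);cv2.imwrite("pics/s7.png",crop(s,u-50,v-60,100,100,6));print(u-50,v-60)
E
```

```text
A (array([0.5544, 0.3562, 0.1341]), [0.0008, 0.0008]) [0.5547 0.3559 0.136 ] [0.553  0.3562 0.136 ]
B (array([0.5358, 0.261 , 0.1346]), [0.0012, 0.0012]) [0.5367 0.261  0.136 ] [0.5342 0.2615 0.136 ]
C (array([0.5268, 0.2134, 0.1344]), [0.0012, 0.0012]) [0.5277 0.2135 0.136 ] [0.5253 0.2142 0.136 ]
[0.5394 0.3465 0.2972]
0 (np.float64(319.3995610095748), np.float64(275.87611230263354))
0.02 (np.float64(319.652093517149), np.float64(293.2930418506976))
0.034 (np.float64(319.8648515188825), np.float64(307.96676113767137))
0.04 (np.float64(319.96735903450576), np.float64(315.03660808493214))
(np.float64(417.1549012805682), np.float64(294.0612138069041))
367 234
```

View pics/s7.png

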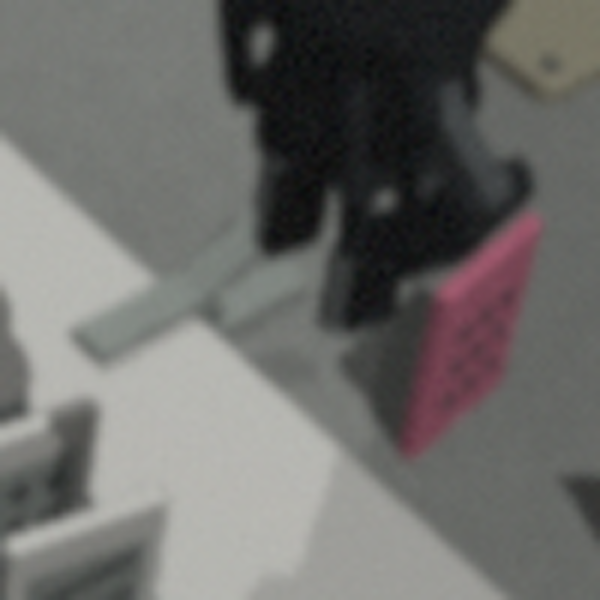

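Tips again sit about 30 mm above the reported TCP (scene crop (310,288)), so the offset is constant along the tool. Going for insert A.

```bash
python3 - <<'E'
from h import *
plan([.5542,.3562,.125],down(np.radians(78.8)));plan([.5542,.3562,.071],down(np.radians(78.8)))
E
```

```text
xyz [-0.0118, 0.0115, 0.1731] ang [0.12, 0.32, 0.53] rows 4
xyz [-0.0115, 0.0114, 0.2271] ang [0.12, 0.32, 0.53] rows 5
```

Request:
carry_out([
  {"xyz":[-0.0118,0.0115,0.04],"angular":[0,0,0.5]},
  {"xyz":[-0.0118,0.0115,0.09],"angular":[0,0,0.5]},
  {"xyz":[-0.0118,0.0115,0.13],"angular":[0,0,0.5]},
  {"xyz":[-0.0118,0.0115,0.16],"angular":[0,0,0.5]},
  {"xyz":[-0.0118,0.0115,0.173],"angular":[0,0,0.5]},
  {"xyz":[-0.0118,0.0115,0.19],"angular":[0,0,0.5]},
  {"xyz":[-0.0118,0.0115,0.205],"angular":[0,0,0.5]},
  {"xyz":[-0.0118,0.0115,0.218],"angular":[0,0,0.5]},
  {"xyz":[-0.0118,0.0115,0.227],"angular":[0,0,0.5]},
  {"xyz":[-0.0118,0.0115,0.227],"angular":[0,0,0.5]},
])

```text
clock: 11.7
position: [0.5522, 0.3567, 0.0674]
ee_rot: [0.096, 0.995, -0.0, 0.001]
ft_force: [0.1, -0.5, 0.3]
grip_width: 0.351
grasp_force: 0.0
```

Request:
carry_out([
  {"xyz":[0,0,0],"angular":[0,0,0]},
  {"xyz":[0,0,0],"angular":[0,0,0]},
  {"xyz":[0,0,0],"angular":[0,0,0]},
  {"xyz":[0,0,0],"angular":[0,0,0]},
  {"xyz":[0,0,0],"angular":[0,0,0]},
], hand=0, grip_force=50)

```text
clock: 12.2
position: [0.5529, 0.3574, 0.0692]
ee_rot: [0.096, 0.995, 0.0, 0.002]
ft_force: [-0.7, -0.6, 5.7]
grip_width: 0.084
grasp_force: 49.9
```

Request:
carry_out([
  {"xyz":[0,0,-0.01],"angular":[0,0,0]},
  {"xyz":[0,0,-0.03],"angular":[0,0,0]},
  {"xyz":[0,0,-0.06],"angular":[0,0,0]},
  {"xyz":[0,0,-0.1],"angular":[0,0,0]},
  {"xyz":[0,0,-0.15],"angular":[0,0,0]},
  {"xyz":[0,0,-0.18],"angular":[0,0,0]},
  {"xyz":[0,0,-0.2],"angular":[0,0,0]},
  {"xyz":[0,0,-0.2],"angular":[0,0,0]},
])

```text
clock: 13.0
position: [0.5523, 0.3581, 0.2719]
ee_rot: [0.096, 0.995, 0.001, 0.003]
ft_force: [0.8, -0.2, -1.0]
grip_width: 0.087
grasp_force: 49.1
```

```bash
python3 - <<'E'
from h import *
o=get_obs();print(o["position"],o["grip_width"],o["grasp_force"])
t=camera("top")
cv2.imwrite("pics/t8.png",np.vstack([crop(t,335,165,120,100,6)]))
E
```

```text
[0.55231958 0.35810497 0.27191874] 0.08667275588900955 49.13896322250366
```

View pics/t8.png

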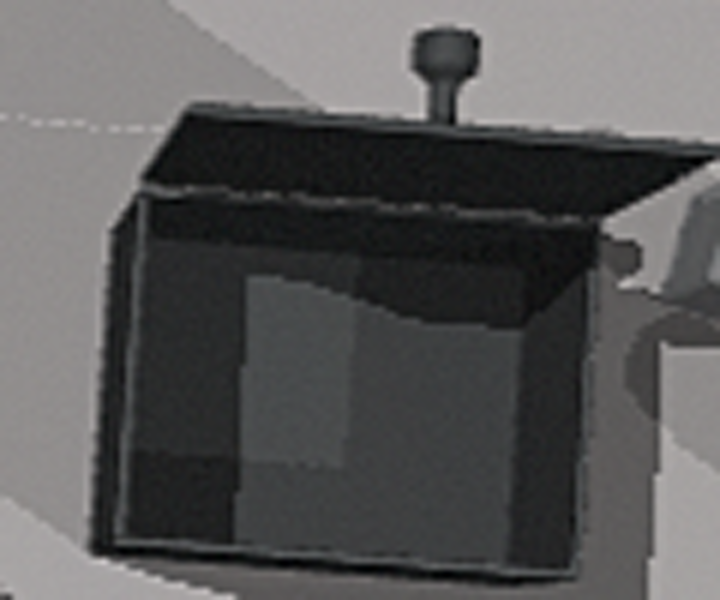

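Top view: bin rim corners at crop (145,190), (603,222), (578,575) and (120,548). The lid is up and the inside is empty. I'll save this as reference and place insert A near the −y wall.

```bash
cat >> h.py <<'E'
def binmask(t):
    g=cv2.cvtColor(t["img"],cv2.COLOR_RGB2GRAY);m=((g<78)).astype(np.uint8);m[:165]=0;m[290:]=0;m[:,:335]=0;m[:,465:]=0
    m=cv2.morphologyEx(m,cv2.MORPH_OPEN,np.ones((3,3),np.uint8))
    n,l,st,ce=cv2.connectedComponentsWithStats(m);k=1+np.argmax(st[1:,4]);return st[k].tolist(),ce[k].round(2).tolist()
E
python3 - <<'E'
from h import *
np.set_printoptions(precision=4,suppress=True)
t=camera("top");cv2.imwrite("ref.png",t["img"])
q=[onz(t,335+x/6,165+y/6,.16) for x,y in ((145,190),(603,222),(578,575),(120,548))]
for p in q: print(p)
c=np.mean(q,0);d=(q[0]-q[1]+q[3]-q[2]);yaw=np.arctan2(-d[0],d[1]);print("centre",c,"yaw",yaw,np.linalg.norm(q[0]-q[1]),np.linalg.norm(q[0]-q[3]))
print(binmask(t))
yb=np.array([-np.sin(yaw),np.cos(yaw),0])
p=c-yb*.085; h=np.pi/2+yaw
plan([p[0],p[1],.272],down(h)); print(p)
E
```

```text
[ 0.6397 -0.1332  0.16  ]
[ 0.6298 -0.3499  0.16  ]
[ 0.463  -0.3391  0.16  ]
[ 0.4711 -0.1241  0.16  ]
centre [ 0.5509 -0.2366  0.16  ] yaw -0.041490747732557134 0.21696601531218648 0.16889498919161167
([350, 183, 100, 80, 5943], [395.06, 221.46])
xyz [-0.1248, -0.6669, -0.0035] ang [-0.03, 0.16, -8.6] rows 14
[ 0.5474 -0.3215  0.16  ]
```

```bash
python3 - <<'E'
from h import *
yaw=-.045;c=np.array([.551,-.2366,0]);yb=np.array([-np.sin(yaw),np.cos(yaw),0]);p=c-yb*.065;print(p)
plan([p[0],p[1],.272],down(np.pi/2+yaw))
E
```

```text
[ 0.54807599 -0.3015342   0.        ]
xyz [-0.1217, -0.6472, -0.0035] ang [-0.02, 0.16, -8.4] rows 14
```

Request:
carry_out([
  {"xyz":[-0.1248,-0.2,0],"angular":[0,0,-8.6]},
  {"xyz":[-0.1248,-0.3,0],"angular":[0,0,-8.6]},
  {"xyz":[-0.1248,-0.3,0],"angular":[0,0,-8.6]},
  {"xyz":[-0.1248,-0.4,0],"angular":[0,0,-8.6]},
  {"xyz":[-0.1248,-0.4,0],"angular":[0,0,-8.6]},
  {"xyz":[-0.1248,-0.4,0],"angular":[0,0,-8.6]},
  {"xyz":[-0.1248,-0.4,0],"angular":[0,0,-8.6]},
  {"xyz":[-0.1248,-0.4,0],"angular":[0,0,-8.6]},
  {"xyz":[-0.1248,-0.4,0],"angular":[0,0,-8.6]},
])

```text
clock: 14.0
position: [0.5974, -0.0663, 0.2665]
ee_rot: [0.024, 1.0, -0.001, -0.0]
ft_force: [-0.6, -0.3, -0.7]
grip_width: 0.085
grasp_force: 49.2
```

```bash
python3 - <<'E'
from h import *
t=camera("top");print(binmask(t),get_obs()["grip_width"])
plan([.5481,-.3015,.272],down(np.pi/2-.045))
E
```

```text
([385, 170, 65, 120, 3757], [412.43, 221.54]) 0.08284850561299092
xyz [0.0376, -0.2353, -0.0051] ang [-0.14, -0.03, -0.36] rows 5
```

Request:
carry_out([
  {"xyz":[0.038,0,-0.005],"angular":[0,0,0]},
  {"xyz":[0.038,-0.03,-0.005],"angular":[0,0,0]},
  {"xyz":[0.038,-0.08,-0.005],"angular":[0,0,0]},
  {"xyz":[0.038,-0.13,-0.005],"angular":[0,0,0]},
  {"xyz":[0.038,-0.18,-0.005],"angular":[0,0,0]},
  {"xyz":[0.038,-0.22,-0.005],"angular":[0,0,0]},
  {"xyz":[0.038,-0.235,-0.005],"angular":[0,0,0]},
  {"xyz":[0.038,-0.235,-0.005],"angular":[0,0,0]},
  {"xyz":[0.038,-0.235,-0.005],"angular":[0,0,0]},
])

```text
clock: 14.95
position: [0.5506, -0.2907, 0.2728]
ee_rot: [0.02, 1.0, 0.001, 0.001]
ft_force: [1.4, 0.8, -0.5]
grip_width: 0.085
grasp_force: 49.1
```

```bash
python3 - <<'E'
from h import *
o=get_obs();print(o["position"],o["grip_width"],o["ft_force"]);plan([.5481,-.3015,.073],down(np.pi/2-.045))
# wrist check of bin rim: project expected rim corners, sample gradient
w=camera("wrist");g=cv2.cvtColor(w["img"],cv2.COLOR_RGB2GRAY)
for q in ([.4711,-.1241,.16],[.463,-.3391,.16],[.467,-.23,.16]): print(np.round(proj(w,q),1))
u,v=[int(round(x)) for x in proj(w,[.467,-.23,.16])]
print(g[max(v-15,0):v+16,u].tolist() if 0<=u<640 else None)
E
```

```text
[ 0.55059489 -0.29074848  0.27284301] 0.08494561501794527 [ 1.3907519   0.78640558 -0.45952108]
xyz [0.0024, -0.0111, 0.1998] ang [0.08, 0.11, 0.29] rows 5
[542.5 103.5]
[246.6 104.3]
[396.8 103.8]
[214, 215, 213, 214, 216, 217, 200, 158, 141, 144, 145, 145, 148, 146, 142, 144, 146, 143, 135, 102, 108, 117, 125, 119, 113, 94, 60, 74, 115, 115, 111]
```

Request:
carry_out([
  {"xyz":[0.002,-0.011,0.03],"angular":[0,0,0.3]},
  {"xyz":[0.002,-0.011,0.07],"angular":[0,0,0.3]},
  {"xyz":[0.002,-0.011,0.11],"angular":[0,0,0.3]},
  {"xyz":[0.002,-0.011,0.15],"angular":[0,0,0.3]},
  {"xyz":[0.002,-0.011,0.175],"angular":[0,0,0.3]},
  {"xyz":[0.002,-0.011,0.19],"angular":[0,0,0.3]},
  {"xyz":[0.002,-0.011,0.198],"angular":[0,0,0.3]},
  {"xyz":[0.002,-0.011,0.198],"angular":[0,0,0.3]},
])

```text
clock: 15.8
position: [0.5489, -0.3028, 0.0757]
ee_rot: [0.023, 1.0, -0.0, 0.001]
ft_force: [0.7, -0.7, -1.5]
grip_width: 0.085
grasp_force: 49.2
```

Request:
carry_out([
  {"xyz":[0,0,0],"angular":[0,0,0]},
  {"xyz":[0,0,0],"angular":[0,0,0]},
  {"xyz":[0,0,0],"angular":[0,0,0]},
  {"xyz":[0,0,0],"angular":[0,0,0]},
  {"xyz":[0,0,-0.02],"angular":[0,0,0]},
  {"xyz":[0,0,-0.05],"angular":[0,0,0]},
  {"xyz":[0,0,-0.1],"angular":[0,0,0]},
  {"xyz":[0,0,-0.15],"angular":[0,0,0]},
  {"xyz":[0,0,-0.2],"angular":[0,0,0]},
  {"xyz":[0,0,-0.2],"angular":[0,0,0]},
  {"xyz":[0,0,-0.2],"angular":[0,0,0]},
], hand=0.25)

```text
clock: 16.9
position: [0.5492, -0.3032, 0.2787]
ee_rot: [0.023, 1.0, -0.001, 0.004]
ft_force: [-0.2, -0.3, -0.8]
grip_width: 0.25
grasp_force: 0.0
```

```bash
python3 - <<'E'
from h import *
w=camera("wrist");cv2.imwrite("ww.png",w["img"][:,:,::-1]);g=cv2.cvtColor(w["img"],cv2.COLOR_RGB2GRAY)
def pq(n,q): print(n,np.round(proj(w,q),1))
# bright things inside bin: mask within the projected interior at rim
m=((g>150)).astype(np.uint8);poly=np.array([proj(w,q) for q in ([.467,-.13,.16],[.46,-.335,.16],[.62,-.345,.16],[.625,-.14,.16])],np.int32)
k=np.zeros_like(m);cv2.fillPoly(k,[poly],1);n,l,st,ce=cv2.connectedComponentsWithStats(m*k)
print(poly.tolist(),[(st[i].tolist(),ce[i].round(0).tolist()) for i in range(1,n) if st[i,4]>60])
plan([.5358,.2615,.272],down(np.radians(78.8)))
E
```

```text
[[548, 96], [269, 100], [273, 297], [511, 292]] [([424, 96, 125, 12, 1149], [497.0, 101.0]), ([309, 175, 11, 74, 694], [314.0, 211.0])]
xyz [0.0389, 0.5636, 0.004] ang [-0.06, 0.26, 8.53] rows 12
```

Insert A stands in the bin (strip at (314,211)). Next, insert B.

Request:
carry_out([
  {"xyz":[0.039,0.564,0.004],"angular":[0,0,8.5]},
  {"xyz":[0.039,0.564,0.004],"angular":[0,0,8.5]},
  {"xyz":[0.039,0.564,0.004],"angular":[0,0,8.5]},
  {"xyz":[0.039,0.564,0.004],"angular":[0,0,8.5]},
  {"xyz":[0.039,0.564,0.004],"angular":[0,0,8.5]},
  {"xyz":[0.039,0.564,0.004],"angular":[0,0,8.5]},
  {"xyz":[0.039,0.564,0.004],"angular":[0,0,8.5]},
  {"xyz":[0.039,0.564,0.004],"angular":[0,0,8.5]},
  {"xyz":[0.039,0.564,0.004],"angular":[0,0,8.5]},
  {"xyz":[0.039,0.564,0.004],"angular":[0,0,8.5]},
  {"xyz":[0.039,0.564,0.004],"angular":[0,0,8.5]},
  {"xyz":[0.039,0.564,0.004],"angular":[0,0,8.5]},
], hand=0.35)

```text
clock: 18.15
position: [0.5326, 0.2676, 0.2706]
ee_rot: [0.094, 0.996, 0.001, 0.0]
ft_force: [-0.7, 0.4, -0.1]
grip_width: 0.353
grasp_force: 0.0
```

Request:
carry_out([
  {"xyz":[0,0,0],"angular":[0,0,0]},
  {"xyz":[0,0,0],"angular":[0,0,0]},
])

```text
clock: 18.35
position: [0.5354, 0.2612, 0.2707]
ee_rot: [0.097, 0.995, -0.0, 0.001]
ft_force: [0.7, 0.5, -0.9]
grip_width: 0.347
grasp_force: 0.0
```

```bash
python3 - <<'E'
from h import *
plan([.5358,.2613,.125],down(np.radians(78.8)));plan([.5358,.2613,.071],down(np.radians(78.8)))
t=camera("top");print(binmask(t))
r=cv2.imread("ref.png");d=cv2.absdiff(r,t["img"]).max(2)[175:265,345:445];print("diff",(d>25).mean())
E
```

```text
xyz [-0.0001, 0.0002, 0.1457] ang [-0.04, 0.11, 0.03] rows 3
xyz [0.0, 0.0003, 0.1997] ang [-0.04, 0.11, 0.03] rows 4
([350, 183, 106, 80, 5885], [395.49, 221.1])
diff 0.088
```

Request:
carry_out([
  {"xyz":[0,0,0.04],"angular":[0,0,0]},
  {"xyz":[0,0,0.08],"angular":[0,0,0]},
  {"xyz":[0,0,0.12],"angular":[0,0,0]},
  {"xyz":[0,0,0.145],"angular":[0,0,0]},
  {"xyz":[0,0,0.165],"angular":[0,0,0]},
  {"xyz":[0,0,0.182],"angular":[0,0,0]},
  {"xyz":[0,0,0.195],"angular":[0,0,0]},
  {"xyz":[0,0,0.2],"angular":[0,0,0]},
  {"xyz":[0,0,0.2],"angular":[0,0,0]},
])

```text
clock: 19.3
position: [0.5362, 0.2613, 0.0713]
ee_rot: [0.098, 0.995, -0.0, 0.001]
ft_force: [0.0, -0.2, -0.1]
grip_width: 0.354
grasp_force: 0.0
```

Request:
carry_out([
  {"xyz":[0,0,0],"angular":[0,0,0]},
  {"xyz":[0,0,0],"angular":[0,0,0]},
  {"xyz":[0,0,0],"angular":[0,0,0]},
  {"xyz":[0,0,0],"angular":[0,0,0]},
  {"xyz":[0,0,0],"angular":[0,0,0]},
], hand=0, grip_force=50)

```text
clock: 19.8
position: [0.5367, 0.2621, 0.0725]
ee_rot: [0.097, 0.995, 0.0, 0.002]
ft_force: [-0.4, -0.4, 6.5]
grip_width: 0.084
grasp_force: 49.8
```

Request:
carry_out([
  {"xyz":[0,0,-0.01],"angular":[0,0,0]},
  {"xyz":[0,0,-0.03],"angular":[0,0,0]},
  {"xyz":[0,0,-0.06],"angular":[0,0,0]},
  {"xyz":[0,0,-0.1],"angular":[0,0,0]},
  {"xyz":[0,0,-0.15],"angular":[0,0,0]},
  {"xyz":[0,0,-0.18],"angular":[0,0,0]},
  {"xyz":[0,0,-0.2],"angular":[0,0,0]},
  {"xyz":[0,0,-0.2],"angular":[0,0,0]},
  {"xyz":[0,0,-0.2],"angular":[0,0,0]},
])

```text
clock: 20.7
position: [0.5353, 0.2617, 0.2712]
ee_rot: [0.097, 0.995, -0.0, 0.001]
ft_force: [0.1, 0.7, -1.6]
grip_width: 0.085
grasp_force: 48.9
```

```bash
python3 - <<'E'
from h import *
t=camera("top");print(binmask(t))
yaw=-.045;c=np.array([.551,-.2366,0]);yb=np.array([-np.sin(yaw),np.cos(yaw),0]);p=c-yb*.0;print(p)
plan([p[0],p[1],.272],down(np.pi/2+yaw)); plan([p[0],-.06,.272],down(np.pi/2+yaw))
E
```

```text
([351, 182, 105, 81, 5877], [395.49, 221.18])
[ 0.551  -0.2366  0.    ]
xyz [-0.1121, -0.4855, -0.0009] ang [-0.06, 0.1, -8.6] rows 10
xyz [-0.0779, -0.3122, -0.0012] ang [-0.06, 0.1, -8.6] rows 7
```

Request:
carry_out([
  {"xyz":[-0.112,-0.4855,0],"angular":[0,0,-8.6]},
  {"xyz":[-0.112,-0.4855,0],"angular":[0,0,-8.6]},
  {"xyz":[-0.112,-0.4855,0],"angular":[0,0,-8.6]},
  {"xyz":[-0.112,-0.4855,0],"angular":[0,0,-8.6]},
  {"xyz":[-0.112,-0.4855,0],"angular":[0,0,-8.6]},
  {"xyz":[-0.112,-0.4855,0],"angular":[0,0,-8.6]},
  {"xyz":[-0.112,-0.4855,0],"angular":[0,0,-8.6]},
  {"xyz":[-0.112,-0.4855,0],"angular":[0,0,-8.6]},
  {"xyz":[-0.112,-0.4855,0],"angular":[0,0,-8.6]},
  {"xyz":[-0.112,-0.4855,0],"angular":[0,0,-8.6]},
  {"xyz":[-0.112,-0.4855,0],"angular":[0,0,-8.6]},
  {"xyz":[-0.112,-0.4855,0],"angular":[0,0,-8.6]},
])

```text
clock: 21.95
position: [0.5503, -0.2375, 0.2698]
ee_rot: [0.024, 1.0, 0.001, 0.0]
ft_force: [0.9, 0.7, -1.3]
grip_width: 0.083
grasp_force: 49.1
```

```bash
cat > rim.py <<'E'
from h import *
o=get_obs();print(o["position"],o["grip_width"],o["ft_force"].round(1))
w=camera("wrist");g=cv2.cvtColor(w["img"],cv2.COLOR_RGB2GRAY)
# near rim (robot side): step bright shelf -> bin along image columns; rim vs shelf
for yy in (-.17,-.23,-.30):
    u,v=proj(w,[.467,yy,.16]);u=int(u);v=int(v)
    print(yy,u,v,"first dark row" , [int(r) for r in range(max(0,v-60),v+40) if g[r,u]<125][:1], g[v-8:v+16:2,u].tolist())
u,v=proj(w,[.52,-.128,.16]);u=int(u);v=int(v);print("+y rim",u,v,g[v,u-20:u+21:2].tolist())
m=(g>150).astype(np.uint8);poly=np.array([proj(w,q) for q in ([.48,-.135,.14],[.48,-.335,.14],[.62,-.345,.14],[.62,-.14,.14])],np.int32)
k=np.zeros_like(m);cv2.fillPoly(k,[poly],1);n,l,st,ce=cv2.connectedComponentsWithStats(m*k)
for i in range(1,n):
    if st[i,4]>60: print(st[i].tolist(),onz(w,*ce[i],.135).round(3))
E
python3 rim.py; python3 - <<'E'
from h import *
plan([.551,-.2366,.073],down(np.pi/2-.045))
E
```

```text
[ 0.55031142 -0.23754663  0.26977273] 0.0828909443965709 [ 0.9  0.7 -1.3]
-0.17 406 103 first dark row [111] [213, 215, 214, 213, 214, 213, 215, 211, 122, 125, 122, 89]
-0.23 322 107 first dark row [111] [143, 147, 147, 145, 146, 143, 104, 124, 123, 92, 105, 114]
-0.3 226 112 first dark row [111] [144, 148, 145, 133, 114, 124, 110, 82, 105, 103, 108, 105]
+y rim 460 174 [55, 56, 54, 53, 51, 54, 54, 50, 91, 118, 132, 190, 195, 195, 195, 194, 195, 196, 194, 195, 194]
[236, 232, 11, 23, 208] [ 0.575 -0.306  0.135]
[306, 258, 23, 32, 724] [ 0.607 -0.241  0.135]
xyz [-0.0, -0.0012, 0.1974] ang [0.08, 0.07, 0.0] rows 4
```

Request:
carry_out([
  {"xyz":[0,-0.001,0.03],"angular":[0,0,0]},
  {"xyz":[0,-0.001,0.07],"angular":[0,0,0]},
  {"xyz":[0,-0.001,0.11],"angular":[0,0,0]},
  {"xyz":[0,-0.001,0.15],"angular":[0,0,0]},
  {"xyz":[0,-0.001,0.175],"angular":[0,0,0]},
  {"xyz":[0,-0.001,0.188],"angular":[0,0,0]},
  {"xyz":[0,-0.001,0.195],"angular":[0,0,0]},
  {"xyz":[0,-0.001,0.195],"angular":[0,0,0]},
  {"xyz":[0,-0.001,0.195],"angular":[0,0,0]},
])

```text
clock: 22.9
position: [0.5526, -0.2372, 0.078]
ee_rot: [0.022, 1.0, -0.0, 0.002]
ft_force: [0.2, -0.9, -0.4]
grip_width: 0.084
grasp_force: 49.0
```

Request:
carry_out([
  {"xyz":[0,0,0],"angular":[0,0,0]},
  {"xyz":[0,0,0],"angular":[0,0,0]},
  {"xyz":[0,0,0],"angular":[0,0,0]},
  {"xyz":[0,0,0],"angular":[0,0,0]},
  {"xyz":[0,0,-0.02],"angular":[0,0,0]},
  {"xyz":[0,0,-0.05],"angular":[0,0,0]},
  {"xyz":[0,0,-0.1],"angular":[0,0,0]},
  {"xyz":[0,0,-0.15],"angular":[0,0,0]},
  {"xyz":[0,0,-0.2],"angular":[0,0,0]},
  {"xyz":[0,0,-0.2],"angular":[0,0,0]},
  {"xyz":[0,0,-0.2],"angular":[0,0,0]},
], hand=0.25)

```text
clock: 24.0
position: [0.5517, -0.2372, 0.2777]
ee_rot: [0.023, 1.0, -0.001, 0.002]
ft_force: [0.3, -0.1, -0.5]
grip_width: 0.255
grasp_force: 0.0
```

```bash
python3 rim.py; python3 - <<'E'
from h import *
plan([.5268,.2136,.272],down(np.radians(78.8)))
E
```

```text
[ 0.55167177 -0.23724957  0.27771422] 0.25472289431655804 [ 0.3 -0.1 -0.5]
-0.17 404 101 first dark row [109] [216, 214, 213, 214, 214, 214, 215, 202, 101, 122, 120, 80]
-0.23 322 105 first dark row [108] [138, 146, 145, 144, 145, 138, 112, 125, 119, 70, 105, 108]
-0.3 228 109 first dark row [108] [144, 147, 144, 135, 113, 126, 110, 76, 103, 106, 104, 103]
+y rim 456 170 [56, 56, 52, 54, 55, 55, 52, 55, 72, 112, 122, 166, 197, 193, 194, 195, 194, 198, 193, 195, 195]
[312, 173, 10, 74, 663] [ 0.552 -0.238  0.135]
[233, 176, 16, 74, 713] [ 0.551 -0.305  0.135]
xyz [0.0445, 0.4494, 0.0039] ang [-0.01, 0.14, 8.61] rows 10
```

Both stand in the bin. Next, insert C.

Request:
carry_out([
  {"xyz":[0.0445,0.45,0.004],"angular":[0,0,8.6]},
  {"xyz":[0.0445,0.45,0.004],"angular":[0,0,8.6]},
  {"xyz":[0.0445,0.45,0.004],"angular":[0,0,8.6]},
  {"xyz":[0.0445,0.45,0.004],"angular":[0,0,8.6]},
  {"xyz":[0.0445,0.45,0.004],"angular":[0,0,8.6]},
  {"xyz":[0.0445,0.45,0.004],"angular":[0,0,8.6]},
  {"xyz":[0.0445,0.45,0.004],"angular":[0,0,8.6]},
  {"xyz":[0.0445,0.45,0.004],"angular":[0,0,8.6]},
  {"xyz":[0.0445,0.45,0.004],"angular":[0,0,8.6]},
  {"xyz":[0.0445,0.45,0.004],"angular":[0,0,8.6]},
  {"xyz":[0.0445,0.45,0.004],"angular":[0,0,8.6]},
  {"xyz":[0.0445,0.45,0.004],"angular":[0,0,8.6]},
], hand=0.35)

```text
clock: 25.25
position: [0.5272, 0.2128, 0.2713]
ee_rot: [0.098, 0.995, -0.001, 0.001]
ft_force: [0.2, -0.1, -0.0]
grip_width: 0.352
grasp_force: 0.0
```

```bash
python3 - <<'E'
from h import *
plan([.5268,.2134,.0715],down(np.radians(78.8)))
t=camera("top");print(binmask(t))
E
```

```text
xyz [0.0008, 0.0008, 0.1998] ang [-0.07, 0.09, -0.07] rows 4
([347, 183, 109, 80, 5783], [395.35, 221.11])
```

Request:
carry_out([
  {"xyz":[0.0005,0.0008,0.04],"angular":[0,0,0]},
  {"xyz":[0.0005,0.0008,0.08],"angular":[0,0,0]},
  {"xyz":[0.0005,0.0008,0.12],"angular":[0,0,0]},
  {"xyz":[0.0005,0.0008,0.145],"angular":[0,0,0]},
  {"xyz":[0.0005,0.0008,0.165],"angular":[0,0,0]},
  {"xyz":[0.0005,0.0008,0.182],"angular":[0,0,0]},
  {"xyz":[0.0005,0.0008,0.195],"angular":[0,0,0]},
  {"xyz":[0.0005,0.0008,0.2],"angular":[0,0,0]},
  {"xyz":[0.0005,0.0008,0.2],"angular":[0,0,0]},
])

```text
clock: 26.2
position: [0.5273, 0.2148, 0.0722]
ee_rot: [0.098, 0.995, -0.0, 0.001]
ft_force: [-0.1, -0.5, 0.4]
grip_width: 0.346
grasp_force: 0.0
```

Request:
carry_out([
  {"xyz":[0,0,0],"angular":[0,0,0]},
  {"xyz":[0,0,0],"angular":[0,0,0]},
  {"xyz":[0,0,0],"angular":[0,0,0]},
  {"xyz":[0,0,0],"angular":[0,0,0]},
  {"xyz":[0,0,0],"angular":[0,0,0]},
], hand=0, grip_force=50)

```text
clock: 26.7
position: [0.5278, 0.2154, 0.0734]
ee_rot: [0.097, 0.995, 0.0, 0.002]
ft_force: [-1.2, -0.5, 6.1]
grip_width: 0.085
grasp_force: 49.8
```

Request:
carry_out([
  {"xyz":[0,0,-0.01],"angular":[0,0,0]},
  {"xyz":[0,0,-0.03],"angular":[0,0,0]},
  {"xyz":[0,0,-0.06],"angular":[0,0,0]},
  {"xyz":[0,0,-0.1],"angular":[0,0,0]},
  {"xyz":[0,0,-0.15],"angular":[0,0,0]},
  {"xyz":[0,0,-0.18],"angular":[0,0,0]},
  {"xyz":[0,0,-0.2],"angular":[0,0,0]},
  {"xyz":[0,0,-0.2],"angular":[0,0,0]},
  {"xyz":[0,0,-0.2],"angular":[0,0,0]},
])

```text
clock: 27.6
position: [0.5265, 0.2151, 0.2722]
ee_rot: [0.097, 0.995, -0.0, 0.001]
ft_force: [0.0, 0.1, -1.5]
grip_width: 0.085
grasp_force: 48.9
```

```bash
python3 - <<'E'
from h import *
t=camera("top");print(binmask(t))
yaw=-.045;c=np.array([.551,-.2366,0]);yb=np.array([-np.sin(yaw),np.cos(yaw),0]);p=c+yb*.058;print(p)
plan([p[0],p[1],.272],down(np.pi/2+yaw))
E
```

```text
([347, 181, 109, 82, 5674], [395.16, 220.86])
[ 0.55360912 -0.17865872  0.        ]
xyz [-0.1031, -0.3808, -0.0] ang [-0.05, 0.11, -8.6] rows 8
```

Request:
carry_out([
  {"xyz":[-0.103,-0.381,0],"angular":[0,0,-8.6]},
  {"xyz":[-0.103,-0.381,0],"angular":[0,0,-8.6]},
  {"xyz":[-0.103,-0.381,0],"angular":[0,0,-8.6]},
  {"xyz":[-0.103,-0.381,0],"angular":[0,0,-8.6]},
  {"xyz":[-0.103,-0.381,0],"angular":[0,0,-8.6]},
  {"xyz":[-0.103,-0.381,0],"angular":[0,0,-8.6]},
  {"xyz":[-0.103,-0.381,0],"angular":[0,0,-8.6]},
  {"xyz":[-0.103,-0.381,0],"angular":[0,0,-8.6]},
  {"xyz":[-0.103,-0.381,0],"angular":[0,0,-8.6]},
  {"xyz":[-0.103,-0.381,0],"angular":[0,0,-8.6]},
  {"xyz":[-0.103,-0.381,0],"angular":[0,0,-8.6]},
])

```text
clock: 28.75
position: [0.5535, -0.1772, 0.2719]
ee_rot: [0.022, 1.0, 0.0, 0.001]
ft_force: [0.4, 0.2, -1.2]
grip_width: 0.084
grasp_force: 49.0
```

```bash
python3 rim.py; python3 - <<'E'
from h import *
plan([.5536,-.1787,.075],down(np.pi/2-.045))
E
```

```text
[ 0.5535437  -0.17716024  0.27193126] 0.08410925056145567 [ 0.4  0.2 -1.2]
-0.17 322 102 first dark row [110] [215, 215, 216, 215, 203, 152, 145, 146, 112, 117, 123, 89]
-0.23 240 106 first dark row [110] [141, 143, 145, 145, 145, 148, 104, 125, 121, 89, 102, 109]
-0.3 144 110 first dark row [109] [144, 145, 148, 137, 110, 122, 115, 68, 64, 67, 66, 74]
+y rim 380 173 [54, 61, 54, 52, 56, 49, 58, 54, 83, 118, 122, 185, 198, 196, 198, 199, 196, 197, 195, 198, 195]
[161, 194, 18, 59, 570] [ 0.558 -0.305  0.135]
[243, 233, 11, 17, 141] [ 0.578 -0.24   0.135]
[306, 262, 23, 24, 541] [ 0.611 -0.18   0.135]
xyz [0.0004, -0.0018, 0.1972] ang [0.01, 0.12, 0.13] rows 4
```

Request:
carry_out([
  {"xyz":[0,-0.002,0.03],"angular":[0,0,0]},
  {"xyz":[0,-0.002,0.07],"angular":[0,0,0]},
  {"xyz":[0,-0.002,0.11],"angular":[0,0,0]},
  {"xyz":[0,-0.002,0.15],"angular":[0,0,0]},
  {"xyz":[0,-0.002,0.175],"angular":[0,0,0]},
  {"xyz":[0,-0.002,0.188],"angular":[0,0,0]},
  {"xyz":[0,-0.002,0.196],"angular":[0,0,0]},
  {"xyz":[0,-0.002,0.196],"angular":[0,0,0]},
  {"xyz":[0,-0.002,0.196],"angular":[0,0,0]},
])

```text
clock: 29.7
position: [0.5551, -0.1805, 0.0779]
ee_rot: [0.022, 1.0, -0.0, 0.002]
ft_force: [-0.2, -0.4, -0.1]
grip_width: 0.084
grasp_force: 49.0
```

Request:
carry_out([
  {"xyz":[0,0,0],"angular":[0,0,0]},
  {"xyz":[0,0,0],"angular":[0,0,0]},
  {"xyz":[0,0,0],"angular":[0,0,0]},
  {"xyz":[0,0,0],"angular":[0,0,0]},
  {"xyz":[0,0,-0.02],"angular":[0,0,0]},
  {"xyz":[0,0,-0.05],"angular":[0,0,0]},
  {"xyz":[0,0,-0.1],"angular":[0,0,0]},
  {"xyz":[0,0,-0.15],"angular":[0,0,0]},
  {"xyz":[0,0,-0.2],"angular":[0,0,0]},
  {"xyz":[0,0,-0.25],"angular":[0,0,0]},
  {"xyz":[0,0,-0.3],"angular":[0,0,0]},
  {"xyz":[0,0,-0.36],"angular":[0,0,0]},
], hand=0.25)

```text
clock: 30.9
position: [0.5527, -0.1806, 0.4291]
ee_rot: [0.023, 1.0, -0.0, 0.002]
ft_force: [1.1, 0.7, 0.6]
grip_width: 0.252
grasp_force: 0.0
```

```bash
python3 rim.py; python3 - <<'E'
from h import *
o=get_obs();print(o["position"],np.round(o["joint_pos"],2))
E
```

```text
[ 0.55268918 -0.18055072  0.42905852] 0.25179769853545186 [1.1 0.7 0.6]
-0.17 323 108 first dark row [113] [216, 213, 216, 203, 158, 143, 139, 116, 119, 61, 61, 60]
-0.23 270 110 first dark row [113] [203, 144, 144, 147, 147, 139, 117, 118, 98, 111, 107, 111]
-0.3 208 113 first dark row [113] [145, 145, 146, 145, 113, 120, 106, 100, 108, 105, 103, 105]
+y rim 361 154 [69, 76, 72, 63, 64, 46, 60, 51, 47, 89, 124, 186, 198, 197, 194, 196, 196, 196, 195, 196, 196]
[268, 157, 9, 53, 378] [ 0.552 -0.238  0.135]
[314, 158, 7, 53, 364] [ 0.556 -0.182  0.135]
[213, 160, 12, 52, 367] [ 0.552 -0.305  0.135]
[ 0.55378054 -0.18033244  0.43675201] [ 0.97  0.4  -1.13  1.05  0.39  1.88  1.52]
```

All three inserts stand in the bin, at y≈−0.305, −0.238 and −0.182. I'll go back above the lid's top edge to close it.

```bash
python3 - <<'E'
from h import *
plan([.6425,-.19,.42],R.from_quat([.726,.687,0,0]))
E
```

```text
xyz [-0.0889, -0.0055, 0.0178] ang [0.47, 0.59, 90.49] rows 11
```

Request:
carry_out([
  {"xyz":[-0.089,-0.0055,0.018],"angular":[0,0,90.5]},
  {"xyz":[-0.089,-0.0055,0.018],"angular":[0,0,90.5]},
  {"xyz":[-0.089,-0.0055,0.018],"angular":[0,0,90.5]},
  {"xyz":[-0.089,-0.0055,0.018],"angular":[0,0,90.5]},
  {"xyz":[-0.089,-0.0055,0.018],"angular":[0,0,90.5]},
  {"xyz":[-0.089,-0.0055,0.018],"angular":[0,0,90.5]},
  {"xyz":[-0.089,-0.0055,0.018],"angular":[0,0,90.5]},
  {"xyz":[-0.089,-0.0055,0.018],"angular":[0,0,90.5]},
  {"xyz":[-0.089,-0.0055,0.018],"angular":[0,0,90.5]},
  {"xyz":[-0.089,-0.0055,0.018],"angular":[0,0,90.5]},
  {"xyz":[-0.089,-0.0055,0.018],"angular":[0,0,90.5]},
  {"xyz":[-0.089,-0.0055,0.018],"angular":[0,0,90.5]},
], hand=0.4)

```text
clock: 32.15
position: [0.642, -0.1899, 0.4089]
ee_rot: [0.726, 0.687, 0.001, 0.001]
ft_force: [-1.2, 0.7, -0.1]
grip_width: 0.4
grasp_force: 0.0
```

```bash
python3 - <<'E'
from h import *
o=get_obs();print(o["position"],np.round(o["joint_pos"],2));plan([.6425,-.19,.2812],R.from_quat([.726,.687,0,0]))
w=camera("wrist");g=cv2.cvtColor(w["img"],cv2.COLOR_RGB2GRAY)
for q in ([.638,-.19,.33],[.644,-.19,.33],[.641,-.14,.33],[.641,-.23,.33],[.6425,-.19,.455]): print(np.round(proj(w,q),1))
s=camera("scene");a=cv2.resize(w["img"][:,:,::-1],(480,360));b=crop(s,185,60,150,170,2);im=np.zeros((360,790,3),np.uint8);im[:,:480]=a;im[:340,480:780]=b;cv2.imwrite("pics/last.png",im)
E
```

```text
[ 0.64203189 -0.18992943  0.40892474] [ 0.63  0.54 -0.8   0.83  0.4   1.89 -0.02]
xyz [-0.0, 0.0001, 0.1277] ang [0.16, 0.01, 0.02] rows 3
[311.  229.3]
[319.5 228.9]
[311.1 157.3]
[318.3 281. ]
[319. 317.]
```

View pics/last.png

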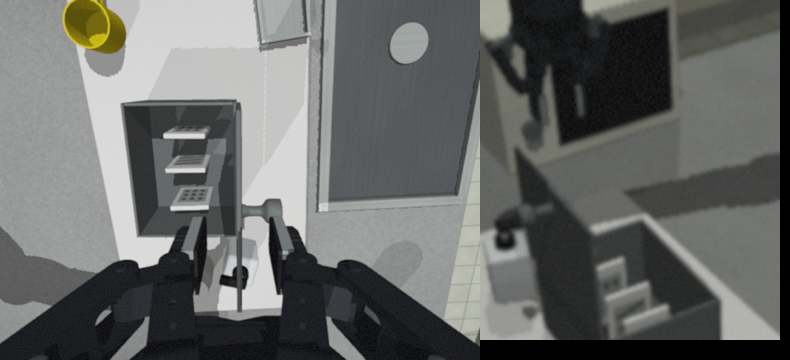

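The wrist view shows the lid edge-on at (239,210), centred between the fingers at (190,250) and (285,250). The knob at (262,208) is clear and three inserts stand inside. I'll go down, grip and swing back.

Request:
carry_out([
  {"xyz":[0,0,0.03],"angular":[0,0,0]},
  {"xyz":[0,0,0.06],"angular":[0,0,0]},
  {"xyz":[0,0,0.085],"angular":[0,0,0]},
  {"xyz":[0,0,0.105],"angular":[0,0,0]},
  {"xyz":[0,0,0.12],"angular":[0,0,0]},
  {"xyz":[0,0,0.128],"angular":[0,0,0]},
  {"xyz":[0,0,0.128],"angular":[0,0,0]},
  {"xyz":[0,0,0.128],"angular":[0,0,0]},
])

```text
clock: 33.05
position: [0.6426, -0.19, 0.2817]
ee_rot: [0.726, 0.688, 0.001, 0.001]
ft_force: [0.3, -0.3, 0.8]
grip_width: 0.404
grasp_force: 0.0
```

Request:
carry_out([
  {"xyz":[0,0,0],"angular":[0,0,0]},
  {"xyz":[0,0,0],"angular":[0,0,0]},
  {"xyz":[0,0,0],"angular":[0,0,0]},
  {"xyz":[0,0,0],"angular":[0,0,0]},
  {"xyz":[0,0,0],"angular":[0,0,0]},
], hand=0, grip_force=30)

```text
clock: 33.55
position: [0.6428, -0.1899, 0.2818]
ee_rot: [0.726, 0.688, 0.001, 0.002]
ft_force: [0.8, -0.8, 5.9]
grip_width: 0.058
grasp_force: 33.3
```

Request:
carry_out([
  {"xyz":[0,-0.0063,0.0002],"angular":[-3,0,0]},
  {"xyz":[0,-0.0125,0.0007],"angular":[-6,0,0]},
  {"xyz":[0,-0.0188,0.0015],"angular":[-9,0,0]},
  {"xyz":[0,-0.0249,0.0026],"angular":[-12,0,0]},
  {"xyz":[0,-0.0311,0.0041],"angular":[-15,0,0]},
  {"xyz":[0,-0.0371,0.0059],"angular":[-18,0,0]},
  {"xyz":[0,-0.043,0.008],"angular":[-21,0,0]},
  {"xyz":[0,-0.0488,0.0104],"angular":[-24,0,0]},
  {"xyz":[0,-0.0545,0.0131],"angular":[-27,0,0]},
  {"xyz":[0,-0.06,0.0161],"angular":[-30,0,0]},
  {"xyz":[0,-0.0654,0.0194],"angular":[-33,0,0]},
  {"xyz":[0,-0.0705,0.0229],"angular":[-36,0,0]},
])

```text
clock: 34.75
position: [0.5727, -0.187, 0.2603]
ee_rot: [0.689, 0.653, 0.214, 0.228]
ft_force: [-4.1, 6.4, 8.5]
grip_width: 0.059
grasp_force: 33.7
```

```bash
python3 m.py; python3 - <<'E'
from h import *
o=get_obs();z=R.from_quat(o["ee_rot"]).as_matrix()[:,2];print("theta",np.arctan2(-z[2],z[0]))
E
```

```text
[ 0.5727404  -0.18697796  0.2603455 ] [ 1.26 -0.21 -0.79  2.   -0.56  0.75  0.69] [-4.1  6.4  8.5] 0.05929373806294599
theta 0.9349234027009723
```

Request:
carry_out([
  {"xyz":[0,-0.0063,0.0002],"angular":[-3,0,0]},
  {"xyz":[0,-0.0125,0.0007],"angular":[-6,0,0]},
  {"xyz":[0,-0.0188,0.0015],"angular":[-9,0,0]},
  {"xyz":[0,-0.0249,0.0026],"angular":[-12,0,0]},
  {"xyz":[0,-0.0311,0.0041],"angular":[-15,0,0]},
  {"xyz":[0,-0.0311,0.0041],"angular":[-15,0,0]},
])

```text
clock: 35.35
position: [0.5479, -0.1856, 0.2352]
ee_rot: [0.655, 0.62, 0.297, 0.314]
ft_force: [-7.4, -1.3, 5.8]
grip_width: 0.061
grasp_force: 34.5
```

```bash
python3 m.py; python3 - <<'E'
from h import *
o=get_obs();z=R.from_quat(o["ee_rot"]).as_matrix()[:,2];print("theta",np.arctan2(-z[2],z[0]))
E
```

```text
[ 0.5478559  -0.18555701  0.23519223] [ 1.03 -0.32 -0.5   2.31 -1.16  0.53  1.31] [-7.4 -1.3  5.8] 0.06085172801775059
theta 0.6775098279452823
```

Request:
carry_out([
  {"xyz":[0,0,0],"angular":[0,0,0]},
  {"xyz":[0,0,0],"angular":[0,0,0]},
  {"xyz":[0,0,0],"angular":[0,0,0]},
  {"xyz":[0,0,0],"angular":[0,0,0]},
  {"xyz":[0,0,-0.02],"angular":[0,0,0]},
  {"xyz":[0,0,-0.045],"angular":[0,0,0]},
  {"xyz":[0,0,-0.07],"angular":[0,0,0]},
  {"xyz":[0,0,-0.07],"angular":[0,0,0]},
], hand=0.4)

```text
clock: 36.15
position: [0.4941, -0.1832, 0.2802]
ee_rot: [0.656, 0.62, 0.297, 0.313]
ft_force: [-0.1, -0.3, -0.2]
grip_width: 0.399
grasp_force: 0.0
```

```bash
python3 m.py; python3 - <<'E'
from h import *
o=get_obs();p=o["position"]
plan(p+np.array([0,0,.12]),R.from_quat(o["ee_rot"]))
plan([.516,-.195,.34],down(-.045)); plan([.516,-.195,.29],down(-.045))
E
```

```text
[ 0.49413562 -0.18323975  0.28019292] [ 1.06 -0.5  -0.39  2.33 -1.05  0.73  1.21] [-0.1 -0.3 -0.2] 0.3994703599526109
xyz [0.0002, 0.0934, -0.0753] ang [0.0, 0.0, 0.0] rows 3
xyz [-0.0104, 0.0607, -0.02] ang [51.14, 0.2, -0.61] rows 6
xyz [-0.0105, 0.0218, 0.0113] ang [51.14, 0.2, -0.61] rows 6
```

Request:
carry_out([
  {"xyz":[0,0.04,-0.035],"angular":[0,0,0]},
  {"xyz":[0,0.085,-0.07],"angular":[0,0,0]},
  {"xyz":[-0.01,0.0934,-0.075],"angular":[8,0,0]},
  {"xyz":[-0.01,0.09,-0.07],"angular":[16,0,0]},
  {"xyz":[-0.01,0.085,-0.06],"angular":[24,0,0]},
  {"xyz":[-0.01,0.08,-0.05],"angular":[32,0,0]},
  {"xyz":[-0.01,0.075,-0.035],"angular":[40,0,0]},
  {"xyz":[-0.01,0.068,-0.025],"angular":[48,0,0]},
  {"xyz":[-0.01,0.061,-0.02],"angular":[51.1,0.2,-0.6]},
  {"xyz":[-0.01,0.061,-0.02],"angular":[51.1,0.2,-0.6]},
  {"xyz":[-0.01,0.061,-0.02],"angular":[51.1,0.2,-0.6]},
], hand=0)

```text
clock: 37.25
position: [0.5177, -0.1926, 0.34]
ee_rot: [0.722, 0.692, 0.001, 0.001]
ft_force: [-0.7, -1.0, -0.4]
grip_width: 0.001
grasp_force: 0.0
```

```bash
python3 m.py; python3 - <<'E'
from h import *
plan([.516,-.195,.25],down(-.045))
E
```

```text
[ 0.51770187 -0.19261381  0.34000936] [ 0.83  0.19 -0.66  1.37  0.11  1.61  0.15] [-0.7 -1.  -0.4] 0.0014635630067614605
xyz [-0.0024, -0.0019, 0.09] ang [0.17, 0.01, 0.18] rows 2
```

Request:
carry_out([
  {"xyz":[0,0,0.03],"angular":[0,0,0]},
  {"xyz":[0,0,0.06],"angular":[0,0,0]},
  {"xyz":[0,0,0.08],"angular":[0,0,0]},
  {"xyz":[0,0,0.09],"angular":[0,0,0]},
  {"xyz":[0,0,0.096],"angular":[0,0,0]},
  {"xyz":[0,0,0.102],"angular":[0,0,0]},
  {"xyz":[0,0,0.108],"angular":[0,0,0]},
  {"xyz":[0,0,0.114],"angular":[0,0,0]},
  {"xyz":[0,0,0.12],"angular":[0,0,0]},
  {"xyz":[0,0,0.126],"angular":[0,0,0]},
  {"xyz":[0,0,0.132],"angular":[0,0,0]},
  {"xyz":[0,0,0.138],"angular":[0,0,0]},
])

```text
clock: 38.45
position: [0.5172, -0.1935, 0.2016]
ee_rot: [0.722, 0.692, -0.0, 0.001]
ft_force: [0.3, -0.6, 2.3]
grip_width: -0.001
grasp_force: 0.8
```

Request:
carry_out([
  {"xyz":[0,0,0.006],"angular":[0,0,0]},
  {"xyz":[0,0,0.012],"angular":[0,0,0]},
  {"xyz":[0,0,0.018],"angular":[0,0,0]},
  {"xyz":[0,0,0.024],"angular":[0,0,0]},
  {"xyz":[0,0,0.03],"angular":[0,0,0]},
  {"xyz":[0,0,0.036],"angular":[0,0,0]},
  {"xyz":[0,0,0.041],"angular":[0,0,0]},
  {"xyz":[0,0,0.045],"angular":[0,0,0]},
  {"xyz":[0,0,0.048],"angular":[0,0,0]},
  {"xyz":[0,0,0.051],"angular":[0,0,0]},
])

```text
clock: 39.45
position: [0.5173, -0.1936, 0.151]
ee_rot: [0.722, 0.692, -0.0, 0.001]
ft_force: [-0.7, 0.7, 2.1]
grip_width: 0.001
grasp_force: 0.8
```

```bash
python3 m.py; python3 - <<'E'
from h import *
t=camera("top");print(binmask(t))
E
```

```text
[ 0.51727483 -0.19362158  0.15095093] [ 0.84  0.26 -0.65  1.69  0.17  1.24  0.1 ] [-0.7  0.7  2.1] 0.0007930414006101599
([351, 196, 88, 73, 2657], [377.09, 225.0])
```

Request:
carry_out([
  {"xyz":[0,0,0.002],"angular":[0,0,0]},
  {"xyz":[0,0,0.004],"angular":[0,0,0]},
  {"xyz":[0,0,0.006],"angular":[0,0,0]},
  {"xyz":[0,0,0.008],"angular":[0,0,0]},
  {"xyz":[0,0,0.01],"angular":[0,0,0]},
  {"xyz":[0,0,0.012],"angular":[0,0,0]},
  {"xyz":[0,0,0.014],"angular":[0,0,0]},
  {"xyz":[0,0,0.015],"angular":[0,0,0]},
])

```text
clock: 40.3
position: [0.5172, -0.1936, 0.1359]
ee_rot: [0.722, 0.692, -0.0, 0.001]
ft_force: [-1.1, 0.6, 1.0]
grip_width: -0.005
grasp_force: 0.8
```

Request:
carry_out([
  {"xyz":[0,0,0.001],"angular":[0,0,0]},
  {"xyz":[0,0,0.002],"angular":[0,0,0]},
  {"xyz":[0,0,0.003],"angular":[0,0,0]},
  {"xyz":[0,0,0.003],"angular":[0,0,0]},
])

```text
clock: 40.7
position: [0.5173, -0.1936, 0.133]
ee_rot: [0.722, 0.692, -0.0, 0.001]
ft_force: [0.9, 0.7, 1.1]
grip_width: -0.001
grasp_force: 0.0
```

Request:
carry_out([
  {"xyz":[0,0,0.001],"angular":[0,0,0]},
  {"xyz":[0,0,0.002],"angular":[0,0,0]},
  {"xyz":[0,0,0.003],"angular":[0,0,0]},
  {"xyz":[0,0,0.003],"angular":[0,0,0]},
])

```text
clock: 41.1
position: [0.5173, -0.1936, 0.1306]
ee_rot: [0.722, 0.692, -0.0, 0.001]
ft_force: [-2.4, 1.8, 6.4]
grip_width: 0.001
grasp_force: 3.1
```

```bash
python3 - <<'E'
from h import *
np.set_printoptions(precision=3,suppress=True)
s=camera("scene");g=cv2.cvtColor(s["img"],cv2.COLOR_RGB2GRAY)
# column profiles through lid front/side edge for inspection
for q in ([.636,-.24,.163],[.551,-.13,.163],[.466,-.13,.163],[.636,-.13,.163]): print(q,np.round(proj(s,q),1))
u,v=[int(x) for x in proj(s,[.50,-.128,.163])];print(u,v,g[v-30:v+30,u].tolist())
E
```

```text
[0.636, -0.24, 0.163] [230.  206.6]
[0.551, -0.13, 0.163] [279.8 217.1]
[0.466, -0.13, 0.163] [307.3 205.5]
[0.636, -0.13, 0.163] [250.9 229.3]
296 210 [80, 93, 106, 110, 111, 111, 112, 113, 111, 114, 114, 123, 139, 156, 169, 173, 170, 159, 139, 116, 99, 93, 87, 88, 88, 88, 85, 79, 74, 73, 72, 68, 65, 64, 60, 56, 55, 56, 55, 58, 57, 59, 58, 56, 54, 55, 56, 57, 58, 54, 55, 55, 54, 55, 54, 55, 54, 56, 55, 55]
```

Request:
carry_out([
  {"xyz":[0,0,0.001],"angular":[0,0,0]},
  {"xyz":[0,0,0.001],"angular":[0,0,0]},
])

```text
clock: 41.35
position: [0.5174, -0.1937, 0.1304]
ee_rot: [0.722, 0.692, -0.0, 0.001]
ft_force: [-6.4, 1.5, 13.4]
grip_width: -0.002
grasp_force: 7.1
```

Request:
carry_out([
  {"xyz":[0,0,0.001],"angular":[0,0,0]},
  {"xyz":[0,0,0.001],"angular":[0,0,0]},
])

```text
clock: 41.55
position: [0.5175, -0.1937, 0.1303]
ee_rot: [0.722, 0.692, -0.0, 0.002]
ft_force: [-10.5, 2.6, 22.5]
grip_width: -0.0
grasp_force: 11.1
```

The lid is hard on the rim (22 N, no further travel). I'll lift off and verify.

Request:
carry_out([
  {"xyz":[0,0,-0.002],"angular":[0,0,0]},
  {"xyz":[0,0,-0.01],"angular":[0,0,0]},
  {"xyz":[0,0,-0.05],"angular":[0,0,0]},
  {"xyz":[0,0,-0.1],"angular":[0,0,0]},
  {"xyz":[0,0,-0.15],"angular":[0,0,0]},
  {"xyz":[0.1,-0.05,-0.15],"angular":[0,0,0]},
  {"xyz":[0.2,-0.1,-0.15],"angular":[0,0,0]},
  {"xyz":[0.3,-0.1,-0.15],"angular":[0,0,0]},
  {"xyz":[0.3,-0.1,-0.15],"angular":[0,0,0]},
  {"xyz":[0.3,-0.1,-0.15],"angular":[0,0,0]},
  {"xyz":[0.3,-0.1,-0.15],"angular":[0,0,0]},
  {"xyz":[0.3,-0.1,-0.15],"angular":[0,0,0]},
])

```text
clock: 42.75
position: [0.4287, 0.1159, 0.2782]
ee_rot: [0.72, 0.694, 0.0, 0.002]
ft_force: [0.7, -0.7, 0.3]
grip_width: 0.002
grasp_force: 0.0
```

```bash
python3 - <<'E'
from h import *
print(get_obs()["position"],get_obs()["ft_force"])
s=camera("scene");t=camera("top")
print(binmask(t))
def quad(c,x0,y0,x1,y1,th):
    g=cv2.cvtColor(c["img"],cv2.COLOR_RGB2GRAY);m=np.zeros_like(g);m[y0:y1,x0:x1]=(g[y0:y1,x0:x1]<th)
    cs,_=cv2.findContours(m,cv2.RETR_EXTERNAL,cv2.CHAIN_APPROX_NONE);k=max(cs,key=cv2.contourArea)
    return cv2.approxPolyDP(k,4,True)[:,0].tolist(),cv2.contourArea(k)
print("top",quad(t,335,165,465,290,80)); print("scene",quad(s,195,150,320,280,105))
for n,q in {"h+":[.6397,-.1332,.166],"h-":[.6298,-.3499,.166],"f-":[.463,-.3391,.166],"f+":[.4711,-.1241,.166]}.items(): print(n,"scene",np.round(proj(s,q),1),"top",np.round(proj(t,q),1))
E
```

```text
[0.42866444 0.11594791 0.27819242] [ 0.6825798  -0.72027894  0.26442104]
([351, 196, 86, 67, 5089], [393.57, 229.41])
top ([[357, 199], [351, 257], [433, 261], [435, 213], [442, 214], [435, 211], [436, 202]], 4997.0)
scene ([[319, 193], [302, 206], [279, 182], [279, 175], [266, 169], [222, 182], [212, 179], [218, 224], [251, 267], [304, 245], [304, 213], [312, 210], [319, 219]], 6477.0)
h+ scene [248.8 228.2] top [359.4 196.3]
h- scene [213.  184.2] top [436.1 201.7]
f- scene [267.3 166.7] top [431.9 260.8]
f+ scene [307.  206.4] top [355.2 256.2]
```

```bash
python3 -c "
from workcell import *
print(hand_in())"
```

```text
the job is handed in; nothing more can be done
None
```

I handed the job in at about 43 s: the lid was swung right up, all three inserts from the rack were put in the bin, and the lid was pressed shut on its rim. I didn't bump any of the other things on the shelf.

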